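# Knock out the cast buildings and clamp them for painting

### The job

Use the red-handled knock-out pin, not the fingers, to push every model building out of its pocket in the blue casting mould, through the hole in the wall behind it. Load each building, upright, lengthways and flat on the floor, into a clamp of its own on the painting rack: push the orange spring jaw back with the building, lower it behind the stop onto the green patch and let go, so that the jaw grips it against the stop. Finish with the pin standing on its handle back on the green mat, and leave the other things on the bench alone.

Things in the scene. Friction and masses are not known exactly. Their poses are not given: they have to be found in the camera images.
- mould: fixed blue gang mould, cover top 56 mm over the bench. Origin under its middle at bench height; x = the way buildings come out, z up. Back wall's outer face at x = -27 mm. Four pockets, open to +x, front face at x = 27 mm, at y = -84, -28, 28, 84 mm. Pocket floor 8 mm over the bench; it goes on in front as a ledge to x = 147, y = -150 to 150 mm, with rims 14 mm over the bench
- hole0 (a point): centre of square access hole 0 (16 x 16 mm) on the outer face of the mould's back wall, behind the pocket at mould y = -84 mm, 22 mm over the bench; axes as the mould's. It runs level through the 8 mm wall into the pocket (46 mm deep). A spring cheek in the pocket squeezes the building; 5 to 12 N push it out, straight onto the ledge
- hole1 (a point): centre of square access hole 1 (16 x 16 mm) on the outer face of the mould's back wall, behind the pocket at mould y = -28 mm, 22 mm over the bench; axes as the mould's. It runs level through the 8 mm wall into the pocket (46 mm deep). A spring cheek in the pocket squeezes the building; 5 to 12 N push it out, straight onto the ledge
- hole2 (a point): centre of square access hole 2 (16 x 16 mm) on the outer face of the mould's back wall, behind the pocket at mould y = 28 mm, 22 mm over the bench; axes as the mould's. It runs level through the 8 mm wall into the pocket (46 mm deep). A spring cheek in the pocket squeezes the building; 5 to 12 N push it out, straight onto the ledge
- hole3 (a point): centre of square access hole 3 (16 x 16 mm) on the outer face of the mould's back wall, behind the pocket at mould y = 84 mm, 22 mm over the bench; axes as the mould's. It runs level through the 8 mm wall into the pocket (46 mm deep). A spring cheek in the pocket squeezes the building; 5 to 12 N push it out, straight onto the ledge
- bldg_a_center (a point): centre, 20 mm above the underside, of the white resin building: a block 44 mm long (x), 26 wide (y), 30 high, with a centred roof block 26 x 16 x 10 mm on top; about 70 g; z up. At the start it stands in some pocket, long axis along the mould's x, its front 2 mm behind the front face. Two or three of the four buildings are there, the others absent
- bldg_b_center (a point): centre, 20 mm above the underside, of the terracotta resin building: a block 44 mm long (x), 26 wide (y), 30 high, with a centred roof block 26 x 16 x 10 mm on top; about 70 g; z up. At the start it stands in some pocket, long axis along the mould's x, its front 2 mm behind the front face. Two or three of the four buildings are there, the others absent
- bldg_c_center (a point): centre, 20 mm above the underside, of the grey resin building: a block 44 mm long (x), 26 wide (y), 30 high, with a centred roof block 26 x 16 x 10 mm on top; about 70 g; z up. At the start it stands in some pocket, long axis along the mould's x, its front 2 mm behind the front face. Two or three of the four buildings are there, the others absent
- bldg_d_center (a point): centre, 20 mm above the underside, of the yellow resin building: a block 44 mm long (x), 26 wide (y), 30 high, with a centred roof block 26 x 16 x 10 mm on top; about 70 g; z up. At the start it stands in some pocket, long axis along the mould's x, its front 2 mm behind the front face. Two or three of the four buildings are there, the others absent
- seat0 (a point): clamp 0 of the fixed rack: the point on its floor (8 mm over the bench, green patch) over which a clamped building's centre stands. x points from stop to jaw, z up; clamps stand 72 mm apart along y, nothing at their sides. Fixed stop: inner face at x = -22 mm, 8 thick, 40 wide, 14 high over the floor. Orange jaw: face at x = 14 mm when empty, 8 thick, 36 wide, 41 high
- jaw0 (a joint): how far the spring jaw of clamp 0 is pushed back along the seat's +x, m: 0 empty, 0.008 when gripping a building's 44 mm length against the stop, at most 0.024. Its spring pushes with 2 N when empty, 3.6 N at 0.008, 4.6 N at 0.013
- seat1 (a point): clamp 1 of the fixed rack: the point on its floor (8 mm over the bench, green patch) over which a clamped building's centre stands. x points from stop to jaw, z up; clamps stand 72 mm apart along y, nothing at their sides. Fixed stop: inner face at x = -22 mm, 8 thick, 40 wide, 14 high over the floor. Orange jaw: face at x = 14 mm when empty, 8 thick, 36 wide, 41 high
- jaw1 (a joint): how far the spring jaw of clamp 1 is pushed back along the seat's +x, m: 0 empty, 0.008 when gripping a building's 44 mm length against the stop, at most 0.024. Its spring pushes with 2 N when empty, 3.6 N at 0.008, 4.6 N at 0.013
- seat2 (a point): clamp 2 of the fixed rack: the point on its floor (8 mm over the bench, green patch) over which a clamped building's centre stands. x points from stop to jaw, z up; clamps stand 72 mm apart along y, nothing at their sides. Fixed stop: inner face at x = -22 mm, 8 thick, 40 wide, 14 high over the floor. Orange jaw: face at x = 14 mm when empty, 8 thick, 36 wide, 41 high
- jaw2 (a joint): how far the spring jaw of clamp 2 is pushed back along the seat's +x, m: 0 empty, 0.008 when gripping a building's 44 mm length against the stop, at most 0.024. Its spring pushes with 2 N when empty, 3.6 N at 0.008, 4.6 N at 0.013
- pin_grip (a point): middle of the knock-out pin's red handle, 35 mm above its flat underside. Handle: upright block 36 (x) x 22 (y) x 58 mm high, foot plate 50 x 44 x 5 mm. A steel rod 8 mm thick points level along +x, axis 18 mm above the underside, end 118 mm from the handle's middle (100 mm clear of the handle). 250 g; it stands by itself on its foot; z up
- pin_tip (a point): end of the knock-out pin's rod, on its axis; axes as pin_grip's
- mat: the green mat, 180 x 180 x 3 mm, fixed; origin at the centre of its underside. The pin starts standing on it
- glue: bystander: glue bottle; origin at the centre of its underside
- paint: bystander: paint jar; origin at the centre of its underside
- tape: bystander: roll of tape; origin at the centre of its underside
- driver: bystander: screwdriver; origin at the centre of its underside
- spray: bystander: spray can; origin at the centre of its underside
- offcut: bystander: plywood offcut; origin at the centre of its underside

How it is judged (in metres and radians):
On the way, in this order (a step that is already met when the one before it is completed fails the run):
1. every building has been pushed right out of the mould (x of each of bldg_a_center, bldg_b_center, bldg_c_center, bldg_d_center in the frame of mould above 0.046 m), for 0.2 s.
2. every building is gripped in a clamp (((x of bldg_a_center in the frame of seat0 between -0.005 and 0.005 m and y of bldg_a_center in the frame of seat0 between -0.009 and 0.009 m and z of bldg_a_center in the frame of seat0 between 0.016 and 0.024 m and angle between the x axis of bldg_a_center and the x axis of seat0, either way round below 0.17 rad and angle between bldg_a_center's own z axis and vertical below 0.12 rad and value of joint jaw0 between 0.005 and 0.0115 m and linear speed of bldg_a below 0.02 m/s) or (x of bldg_a_center in the frame of seat1 between -0.005 and 0.005 m and y of bldg_a_center in the frame of seat1 between -0.009 and 0.009 m and z of bldg_a_center in the frame of seat1 between 0.016 and 0.024 m and angle between the x axis of bldg_a_center and the x axis of seat1, either way round below 0.17 rad and angle between bldg_a_center's own z axis and vertical below 0.12 rad and value of joint jaw1 between 0.005 and 0.0115 m and linear speed of bldg_a below 0.02 m/s) or (x of bldg_a_center in the frame of seat2 between -0.005 and 0.005 m and y of bldg_a_center in the frame of seat2 between -0.009 and 0.009 m and z of bldg_a_center in the frame of seat2 between 0.016 and 0.024 m and angle between the x axis of bldg_a_center and the x axis of seat2, either way round below 0.17 rad and angle between bldg_a_center's own z axis and vertical below 0.12 rad and value of joint jaw2 between 0.005 and 0.0115 m and linear speed of bldg_a below 0.02 m/s)) and ((x of bldg_b_center in the frame of seat0 between -0.005 and 0.005 m and y of bldg_b_center in the frame of seat0 between -0.009 and 0.009 m and z of bldg_b_center in the frame of seat0 between 0.016 and 0.024 m and angle between the x axis of bldg_b_center and the x axis of seat0, either way round below 0.17 rad and angle between bldg_b_center's own z axis and vertical below 0.12 rad and value of joint jaw0 between 0.005 and 0.0115 m and linear speed of bldg_b below 0.02 m/s) or (x of bldg_b_center in the frame of seat1 between -0.005 and 0.005 m and y of bldg_b_center in the frame of seat1 between -0.009 and 0.009 m and z of bldg_b_center in the frame of seat1 between 0.016 and 0.024 m and angle between the x axis of bldg_b_center and the x axis of seat1, either way round below 0.17 rad and angle between bldg_b_center's own z axis and vertical below 0.12 rad and value of joint jaw1 between 0.005 and 0.0115 m and linear speed of bldg_b below 0.02 m/s) or (x of bldg_b_center in the frame of seat2 between -0.005 and 0.005 m and y of bldg_b_center in the frame of seat2 between -0.009 and 0.009 m and z of bldg_b_center in the frame of seat2 between 0.016 and 0.024 m and angle between the x axis of bldg_b_center and the x axis of seat2, either way round below 0.17 rad and angle between bldg_b_center's own z axis and vertical below 0.12 rad and value of joint jaw2 between 0.005 and 0.0115 m and linear speed of bldg_b below 0.02 m/s)) and ((x of bldg_c_center in the frame of seat0 between -0.005 and 0.005 m and y of bldg_c_center in the frame of seat0 between -0.009 and 0.009 m and z of bldg_c_center in the frame of seat0 between 0.016 and 0.024 m and angle between the x axis of bldg_c_center and the x axis of seat0, either way round below 0.17 rad and angle between bldg_c_center's own z axis and vertical below 0.12 rad and value of joint jaw0 between 0.005 and 0.0115 m and linear speed of bldg_c below 0.02 m/s) or (x of bldg_c_center in the frame of seat1 between -0.005 and 0.005 m and y of bldg_c_center in the frame of seat1 between -0.009 and 0.009 m and z of bldg_c_center in the frame of seat1 between 0.016 and 0.024 m and angle between the x axis of bldg_c_center and the x axis of seat1, either way round below 0.17 rad and angle between bldg_c_center's own z axis and vertical below 0.12 rad and value of joint jaw1 between 0.005 and 0.0115 m and linear speed of bldg_c below 0.02 m/s) or (x of bldg_c_center in the frame of seat2 between -0.005 and 0.005 m and y of bldg_c_center in the frame of seat2 between -0.009 and 0.009 m and z of bldg_c_center in the frame of seat2 between 0.016 and 0.024 m and angle between the x axis of bldg_c_center and the x axis of seat2, either way round below 0.17 rad and angle between bldg_c_center's own z axis and vertical below 0.12 rad and value of joint jaw2 between 0.005 and 0.0115 m and linear speed of bldg_c below 0.02 m/s)) and ((x of bldg_d_center in the frame of seat0 between -0.005 and 0.005 m and y of bldg_d_center in the frame of seat0 between -0.009 and 0.009 m and z of bldg_d_center in the frame of seat0 between 0.016 and 0.024 m and angle between the x axis of bldg_d_center and the x axis of seat0, either way round below 0.17 rad and angle between bldg_d_center's own z axis and vertical below 0.12 rad and value of joint jaw0 between 0.005 and 0.0115 m and linear speed of bldg_d below 0.02 m/s) or (x of bldg_d_center in the frame of seat1 between -0.005 and 0.005 m and y of bldg_d_center in the frame of seat1 between -0.009 and 0.009 m and z of bldg_d_center in the frame of seat1 between 0.016 and 0.024 m and angle between the x axis of bldg_d_center and the x axis of seat1, either way round below 0.17 rad and angle between bldg_d_center's own z axis and vertical below 0.12 rad and value of joint jaw1 between 0.005 and 0.0115 m and linear speed of bldg_d below 0.02 m/s) or (x of bldg_d_center in the frame of seat2 between -0.005 and 0.005 m and y of bldg_d_center in the frame of seat2 between -0.009 and 0.009 m and z of bldg_d_center in the frame of seat2 between 0.016 and 0.024 m and angle between the x axis of bldg_d_center and the x axis of seat2, either way round below 0.17 rad and angle between bldg_d_center's own z axis and vertical below 0.12 rad and value of joint jaw2 between 0.005 and 0.0115 m and linear speed of bldg_d below 0.02 m/s))), for 0.2 s.
At the end, for the whole second after the job is handed in: Each building is in its own clamp: within 5 mm (x) and 9 mm (y) of the seat, on the floor within 4 mm, upright within 0.12 rad, long axis within 0.17 rad of the seat's x, jaw pushed back 5 to 11.5 mm, at rest. The pin stands upright (0.1 rad) on the mat, handle within 75 mm (mat x, y) of its centre (all of step 2 and x of pin_grip in the frame of mat between -0.075 and 0.075 m and y of pin_grip in the frame of mat between -0.075 and 0.075 m and z of pin_grip in the frame of mat between 0.034 and 0.042 m and angle between pin_grip's own z axis and vertical below 0.1 rad and linear speed of pin below 0.02 m/s); the robot touches nothing.
It fails at once if the fingers push or pull a building that is still stuck in its pocket ((contact force between the fingers and bldg_a above 1 N and x of bldg_a_center in the frame of mould between -0.01 and 0.012 m and y of bldg_a_center in the frame of mould between -0.12 and 0.12 m and z of bldg_a_center in the frame of mould below 0.04 m) or (contact force between the fingers and bldg_b above 1 N and x of bldg_b_center in the frame of mould between -0.01 and 0.012 m and y of bldg_b_center in the frame of mould between -0.12 and 0.12 m and z of bldg_b_center in the frame of mould below 0.04 m) or (contact force between the fingers and bldg_c above 1 N and x of bldg_c_center in the frame of mould between -0.01 and 0.012 m and y of bldg_c_center in the frame of mould between -0.12 and 0.12 m and z of bldg_c_center in the frame of mould below 0.04 m) or (contact force between the fingers and bldg_d above 1 N and x of bldg_d_center in the frame of mould between -0.01 and 0.012 m and y of bldg_d_center in the frame of mould between -0.12 and 0.12 m and z of bldg_d_center in the frame of mould below 0.04 m)).
It fails at once if a bystander is moved by more than 30 mm (distance of any of glue, paint, tape, driver, spray, offcut from where it was at the start of the episode above 0.03 m).
Of bldg_a, bldg_b, bldg_c, bldg_d only 2 to 3 are there at a start; the rules pass over those that are not, and their reading is None.
At some moment in a run one of bldg_a, bldg_b, bldg_c, bldg_d, pin may be knocked a few centimetres aside while the robot is not near it.
It also fails if it takes over 210 s, if anything falls off the work surface, if the arm or the gripper's body presses on something with over 40 N, if the wrist force passes 120 N, or if a joint passes its speed limit or range.

### The arm

A 6-joint arm with a two-finger parallel gripper is mounted at the origin on the work surface. World frame = base frame: x ahead of the robot, y to its left, z up, the work surface at z = 0. Lengths are in mm, angles in rad, forces in N, time in s.
With the tool pointing down it reaches from about 350 to 775 mm from the base axis. Payload 7.3 kg.
Tool frame: the origin (TCP) lies midway between the tips of the shut fingers; the grasp point (between the pads) lies 19 mm behind it; z points along the fingers, y is the line along which they close (so a half turn about z gives the same grasp; the last joint's range is limited). The gripper opens to 92 mm and grips with 3 to 60 N. Pads are 19 mm wide; open, the fingers measure 130 mm over their backs; the gripper's body (75 mm by 190 mm) begins 47 mm behind the grasp point.
Start: joints at [1.194, 0.342, 1.524, -0, 1.275, -0.146], TCP at [120.081, 511.102, 226.741] pointing down, gripper open.
Joint ranges: [-2.53, 2.53], [-0.77, 2.02], [0.04, 2.7], [-1, 4.14], [0.28, 2.66], [-3.11, 3.11]. Speed limits (rad/s): [2.57, 2.57, 3.14, 3.14, 3.14, 3.14].

### API

Orientations are given as a rotation vector (axis times angle).
In Python, from plant import robot gives the robot as it stands. The module is installed in compiled form; this text tells all that it offers.
- The arm moves only by the tool move_arm, never from a script. Its argument "commands" is text: rows parted by semicolons, each of 7 numbers parted by spaces: the shift along the tool's x, y, z each as a share of 120 mm, from -1 to 1, then the turn, a rotation vector about the tool's x, y, z each as a share of pi/4 rad, from -1 to 1, then the opening, from 0 (shut) to 1 (fully open). A call has 1 to 12 rows; each row is the pose to reach, as a shift and turn from the pose commanded when the call began, along the tool's axes at that moment; what a row does not reach only later rows make up. A row lasts 1/10 s, in which the tool goes at most 50 mm and 8.59 degrees, less where a joint would pass 70% of its speed; a pose out of reach is approached as far as the arm can. A call with a number of a shift or a turn outside -1 to 1 is refused whole. A call with a gripper value outside its range is refused whole. The fingers move at their own pace and stop on an object; "force" is the grip in N (left out, the last holds). Time passes only in rows, so rows that repeat a pose let the fingers close. It gives the time, the measured TCP pose, the force, the opening and the grip force at its end, in the units of the state.
- robot.sense(): the state, without advancing time (a new reading comes with each control period).
- robot.camera(name): name is "side" or "top" or "wrist"; returns the picture (420x560x3 uint8, red, green, blue); there is no depth.
- robot.calibration(name): a dict with "mtx" (3x3 intrinsics, pixels), "dist_coeffs" ([k1, k2, p1, p2, k3] as OpenCV has them; the pictures are not rectified), "extrinsics" (4x4, takes a point from world to camera coordinates); the wrist camera has in their place "mount" (4x4, takes a point from camera to tool coordinates, whose origin is the TCP and whose axes are the flange's). Camera axes: x right, y down, z forward; pixel columns grow to the right and rows downward; lengths in mm; the calibration is good to about 2 mm. A picture is of the moment at which its call begins: read the wrist's pose just before it. calibration takes no time and is no camera call.
- robot.job_done(): hands the job in; it is judged then, once.
The state is a dict: "time_s": time; "joint_positions": joint angles; "qd": joint speeds; "joint_efforts": joint torques, N m; "ee_pos": TCP position; "tool_rot": TCP orientation; "contact_force": force on the tool from outside, world axes, zero at the start; "torque": the same for the moment, N m; "gripper_width": opening from 0.0 (shut) to 1.0 (fully open); "grasp_force": force on a finger pad.
Only numpy, scipy, OpenCV 4.12 (cv2) and the standard library are available. Lean on these libraries where they do the work, as an engineer would, in place of code of your own. Each camera call takes 0.05 s, during which the arm holds its last target. There are 200 camera calls.

## Working session

There is one attempt and no reset: what is moved stays moved. The work goes in short steps, Python scripts to look and compute and a tool call to move; the robot and the scene stay as the last step left them, time stands still between calls to the robot, and variables do not carry over. Pictures are saved under pics/ and viewed, at most 14 in all, crops included, and the job is handed in when it is done.

Besides the shell and the picture viewer there is one more tool, called as name(argument=value, ...), one argument or row to a line, values as JSON. move_arm: Moves the arm, as the interface text tells. Shift numbers are shares of 120 mm and turn numbers shares of pi/4 rad, none past 1 either way. Its arguments: {"type":"object","properties":{"commands":{"type":"string"},"force":{"type":"number"}},"required":["commands"]}

```bash
mkdir -p pics; cat > h.py <<'E'
import numpy as np, cv2, json
from scipy.spatial.transform import Rotation as R
from plant import robot
def snap(name,fn):
    s=robot.sense(); im=robot.camera(name)
    cv2.imwrite('pics/'+fn+'.png',im[:,:,::-1]); 
    json.dump([list(map(float,s['ee_pos'])),list(map(float,s['tool_rot']))],open('pics/'+fn+'.json','w'))
    return im
def cam(name,fn=None):
    c=robot.calibration(name); K=np.array(c['mtx']);D=np.array(c['dist_coeffs'])
    if name=='wrist':
        p,r=json.load(open('pics/'+fn+'.json')); T=np.eye(4);T[:3,:3]=R.from_rotvec(r).as_matrix();T[:3,3]=p
        E=np.linalg.inv(T@np.array(c['mount']))
    else: E=np.array(c['extrinsics'])
    return K,D,E
def ray(name,px,z,fn=None):
    K,D,E=cam(name,fn); u=cv2.undistortPoints(np.array(px,float).reshape(-1,1,2),K,D).reshape(-1,2)
    d=np.c_[u,np.ones(len(u))]@E[:3,:3]; o=-E[:3,:3].T@E[:3,3]
    return o+d*((z-o[2])/d[:,2])[:,None]
def proj(name,P,fn=None):
    K,D,E=cam(name,fn); return cv2.projectPoints(np.array(P,float).reshape(-1,1,3),cv2.Rodrigues(E[:3,:3])[0],E[:3,3],K,D)[0].reshape(-1,2)
E
python3 - <<'E'
from h import *
for n in ['top','side','wrist']: snap(n,n+'0')
s=robot.sense(); print(s['ee_pos'],s['tool_rot'],s['time_s'])
for n in ['top','side']:
    K,D,E=cam(n); print(n,K[0,0],-E[:3,:3].T@E[:3,3],E[:3,:3].round(2).tolist())
print(np.array(robot.calibration('wrist')['mount']).round(2))
E
```

```text
[119.96469033 510.80561655 226.22347089] [-3.61725247e-01 -3.12041964e+00  1.73893892e-03] 0.15
top 434.3766219439212 [ 299.65031008  -47.37039854 1315.01151328] [[0.08, -1.0, 0.0], [-0.98, -0.08, -0.21], [0.2, 0.01, -0.98]]
side 528.7299761929114 [-189.11172425 -835.51744454  856.8318728 ] [[0.73, -0.68, -0.0], [-0.39, -0.42, -0.81], [0.55, 0.6, -0.58]]
[[  -0.     -0.96   -0.29   79.78]
 [   1.     -0.      0.     -0.73]
 [  -0.     -0.29    0.96 -156.33]
 [   0.      0.      0.      1.  ]]
```

View pics/top0.png

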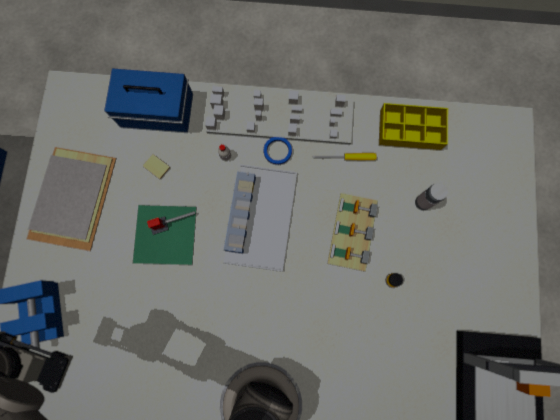

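View pics/side0.png

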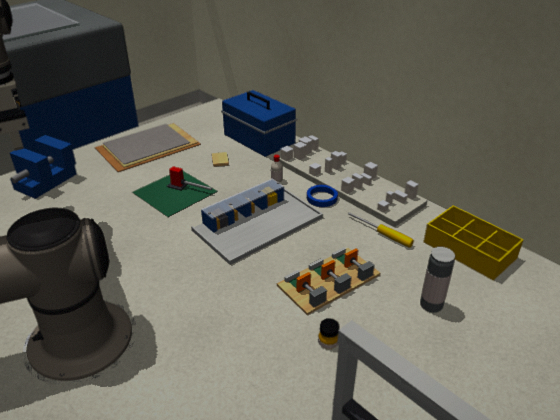

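The top view shows the pin at about (157,224) with its rod pointing right, the mould at (240,212) with its ledge to the right, and the rack at (352,232). The side view shows the pockets' openings at (215-285,190-225). Next I'll view enlarged crops.

```bash
python3 - <<'E'
import cv2
a=cv2.imread('pics/top0.png')[140:275,130:390]; cv2.imwrite('pics/c1.png',cv2.resize(a,None,fx=3,fy=3,interpolation=cv2.INTER_CUBIC))
a=cv2.imread('pics/side0.png')[155:310,185:385]; cv2.imwrite('pics/c2.png',cv2.resize(a,None,fx=3.8,fy=3.8,interpolation=cv2.INTER_CUBIC))
E
```

```text
(no output)
```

View pics/c1.png

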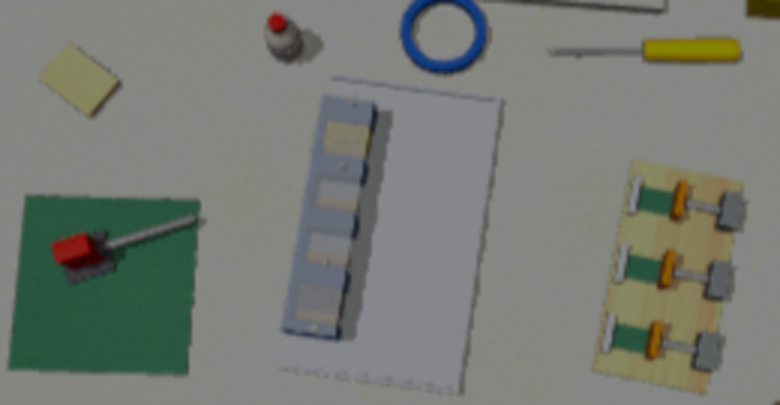

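View pics/c2.png

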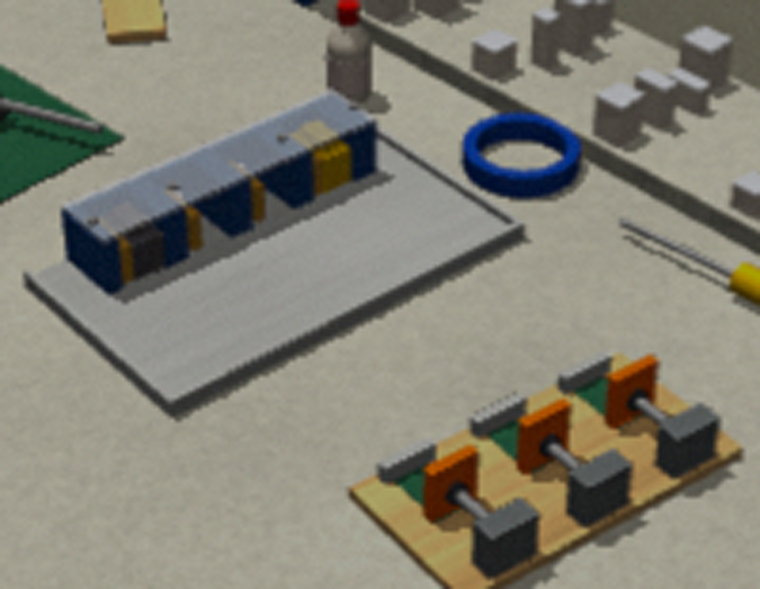

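The crops show grey in the pocket nearest the robot and yellow in the farthest one; the two middle pockets look empty. I'll get coarse poses from the top view.

```bash
python3 - <<'E'
from h import *
f=lambda pts,z:ray('top',np.array(pts,float)/3+[130,140],z)[:,:2].round(0)
c=f([(322,95),(376,103),(339,338),(284,331)],56);print('mould top',c.tolist(),c.mean(0))
d=c[0]-c[3];print('yaw mould y',np.degrees(np.arctan2(d[1],d[0])), np.linalg.norm(d),np.linalg.norm(c[1]-c[0]))
print('handle top',f([(54,248),(88,234),(96,256),(62,270)],66).tolist()); print('tip',f([(198,219)],21))
print('mat',f([(25,195),(200,201),(187,375),(10,370)],3).tolist())
print('green patches',f([(655,200),(640,268),(628,338)],8).tolist())
print('stops',f([(634,195),(621,265),(608,333)],22).tolist())
print('jaws',f([(681,200),(668,268),(655,338)],49).tolist())
print('posts',f([(733,211),(720,279),(708,350)],40).tolist())
K,D,E=cam('wrist','wrist0');print(K)
E
```

```text
mould top [[659.0, 132.0], [656.0, 77.0], [418.0, 90.0], [420.0, 143.0]] [538.25 110.5 ]
yaw mould y -2.635184582451431 239.25300416086733 55.08175741568164
handle top [[481.0, 373.0], [498.0, 343.0], [477.0, 332.0], [460.0, 363.0]]
tip [[529. 248.]]
mat [[543.0, 433.0], [551.0, 252.0], [374.0, 243.0], [364.0, 420.0]]
green patches [[590.0, -213.0], [518.0, -202.0], [447.0, -194.0]]
stops [[590.0, -190.0], [518.0, -181.0], [448.0, -172.0]]
jaws [[583.0, -234.0], [514.0, -225.0], [444.0, -216.0]]
posts [[578.0, -288.0], [509.0, -278.0], [438.0, -269.0]]
[[314.1242402    0.         277.42469547]
 [  0.         314.1242402  211.57502709]
 [  0.           0.           1.        ]]
```

View pics/wrist0.png

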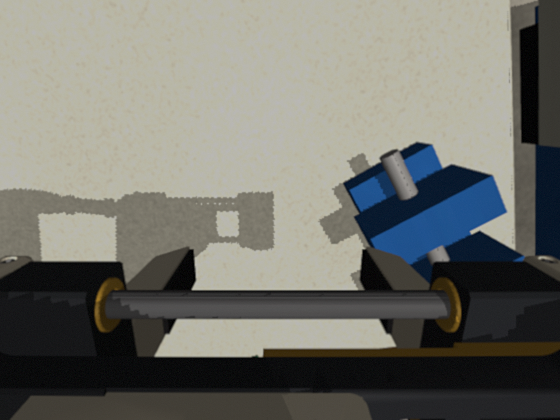

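The wrist view shows the fingers hiding everything below about row 250, with tool +x up in the image. Next I'll work out the move to the pin.

```bash
cat >> h.py <<'E'
def tool(yaw):
    c,s=np.cos(yaw),np.sin(yaw); return R.from_matrix(np.array([[c,s,0],[s,-c,0],[0,0,-1.]]))
def yawnow():
    x=R.from_rotvec(robot.sense()['tool_rot']).as_matrix()[:,0]; return np.degrees(np.arctan2(x[1],x[0]))
def plan(way,start=None):
    """way: list of (x,y,z,yawdeg,open); continuous yaw. prints one call per segment"""
    s=robot.sense(); p,r=(np.array(s['ee_pos']),R.from_rotvec(s['tool_rot'])) if start is None else (np.array(start[:3],float),tool(np.radians(start[3])))
    yw=yawnow() if start is None else start[3]
    for w in way:
        y1=w[3]; 
        dy=(y1-yw+180)%360-180 if abs(y1-yw)<=180 else y1-yw
        d=np.array(w[:3])-p; x=(r.inv().apply(d)/120)
        n=int(np.ceil(max(abs(x).max(),abs(dy)/45,1e-6)-1e-3)); n=max(n,1)
        p0,y0=p.copy(),yw
        for i in range(1,n+1):
            p1=p0+d*i/n; r1=tool(np.radians(y0+dy*i/n))
            sh=r.inv().apply(p1-p)/120; t=(r.inv()*r1).as_rotvec()/(np.pi/4)
            k=int(np.ceil(max(np.linalg.norm(sh)*120/50,np.linalg.norm(t)*45/8.59)))+1
            print('%dx'%k,' '.join('%.3f'%v for v in [*sh,*t]),w[4] if len(w)>4 else '')
            p,r=p1,r1
        yw=y0+dy
    return
E
python3 - <<'E'
from h import *
print(yawnow())
plan([(460,390,170,295.5,1)])
E
```

```text
166.77534036078524
6x -0.996 -0.110 0.156 -0.001 -0.001 -0.954 1
6x -0.654 -0.759 0.156 0.000 0.000 -0.954 1
6x 0.038 -1.002 0.156 -0.000 0.000 -0.954 1
```

move_arm(
  commands="-0.99 -0.11 0.156 0 0 -0.95 1;-0.99 -0.11 0.156 0 0 -0.95 1;-0.99 -0.11 0.156 0 0 -0.95 1;-0.99 -0.11 0.156 0 0 -0.95 1;-0.99 -0.11 0.156 0 0 -0.95 1;-0.99 -0.11 0.156 0 0 -0.95 1",
)

```text
time_s: 0.75
ee_pos: [232.9, 470.8, 207.7]
tool_rot: [0.803, -3.037, 0.001]
contact_force: [-0.1, -0.0, -0.5]
gripper_width: 1.003
grasp_force: 0.0
```

move_arm(
  commands="-0.65 -0.76 0.156 0 0 -0.95 1;-0.65 -0.76 0.156 0 0 -0.95 1;-0.65 -0.76 0.156 0 0 -0.95 1;-0.65 -0.76 0.156 0 0 -0.95 1;-0.65 -0.76 0.156 0 0 -0.95 1;-0.65 -0.76 0.156 0 0 -0.95 1",
)

```text
time_s: 1.35
ee_pos: [345.5, 430.1, 189.1]
tool_rot: [1.851, -2.537, -0.0]
contact_force: [0.8, 0.0, 0.1]
gripper_width: 1.002
grasp_force: 0.0
```

move_arm(
  commands="0.04 -1 0.156 0 0 -0.95 1;0.04 -1 0.156 0 0 -0.95 1;0.04 -1 0.156 0 0 -0.95 1;0.04 -1 0.156 0 0 -0.95 1;0.04 -1 0.156 0 0 -0.95 1;0.04 -1 0.156 0 0 -0.95 1;0.04 -1 0.156 0 0 -0.95 1",
)

```text
time_s: 2.05
ee_pos: [458.0, 389.3, 170.6]
tool_rot: [-2.645, 1.695, 0.0]
contact_force: [-0.9, 0.0, -0.5]
gripper_width: 0.998
grasp_force: 0.0
```

```bash
python3 - <<'E'
from h import *
im=snap('wrist','w1'); s=robot.sense(); print(s['ee_pos'],yawnow(),s['time_s'],s['joint_positions'])
hsv=cv2.cvtColor(im,cv2.COLOR_RGB2HSV)
m=((hsv[...,0]<8)|(hsv[...,0]>172))&(hsv[...,1]>150)&(hsv[...,2]>60)
m=m.astype(np.uint8); n,l,st,ce=cv2.connectedComponentsWithStats(m); 
for i in range(1,n):
    if st[i][4]>100: print(st[i],ce[i])
E
```

```text
[458.00714131 389.34089304 170.63569912] -65.26579885150656 2.1 [ 5.77075022e-01  5.26857758e-01  1.38776388e+00  4.87210192e-05
  1.22691558e+00 -2.99622730e+00]
[ 251  140   26   46 1104] [263.39855072 162.40036232]
```

View pics/w1.png

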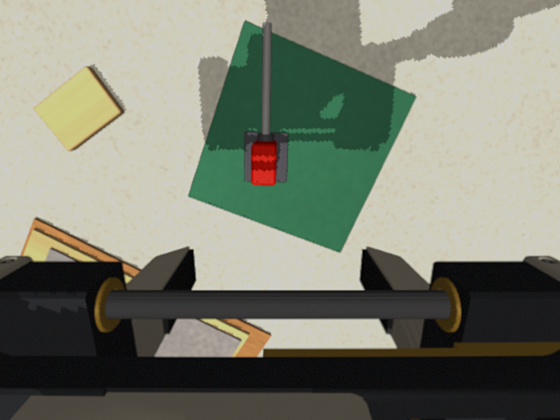

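The wrist view shows the red handle at (263,162), its foot plate at (245-288,132-182) and the rod end at (267,25).

```bash
python3 - <<'E'
from h import *
W=lambda p,z:ray('wrist',p,z,'w1')[:,:2].round(1)
t=W([(267,25)],21)[0];b=W([(265.5,130)],21)[0];print(t,b,np.degrees(np.arctan2(*(t-b)[::-1])))
f=W([(246,133),(288,133),(287,182),(245,182)],8);print(f.tolist(),f.mean(0))
K,D,E=cam('wrist','w1');print(-E[:3,:3].T@E[:3,3])
for dx in [0]:
  yaw=np.arctan2(*(t-b)[::-1]); print('handle from tip',t-118*np.array([np.cos(yaw),np.sin(yaw)]))
h=W([(252,140),(276,140)],66);print('top front edge',h, h.mean(0)-18*np.array([np.cos(yaw),np.sin(yaw)]))
E
```

```text
[529.5 252.3] [494.7 333.5] -66.8014094863518
[[511.2, 344.8], [473.5, 327.5], [453.5, 372.4], [492.9, 390.5]] [482.775 358.8  ]
[489.29041825 317.65778551 326.934238  ]
handle from tip [483.01752277 360.75911354]
top front edge [[500.6 342.9]
 [482.9 334.8]] [484.65945263 355.39461054]
```

```bash
python3 - <<'E'
from h import *
plan([(483.2,359,120,-66.8,1),(483.2,359,17,-66.8,1)])
E
```

```text
3x 0.318 -0.085 0.422 -0.000 0.000 0.034 1
4x 0.000 0.000 0.858 0.000 0.000 0.000 1
```

move_arm(
  commands="0.318 -0.085 0.422 0 0 0.034 1;0.318 -0.085 0.422 0 0 0.034 1;0.318 -0.085 0.422 0 0 0.034 1;0.318 -0.085 0.422 0 0 0.034 1",
)

```text
time_s: 2.5
ee_pos: [483.8, 359.4, 120.7]
tool_rot: [-2.625, 1.724, 0.0]
contact_force: [0.1, -0.0, 0.6]
gripper_width: 0.997
grasp_force: 0.0
```

move_arm(
  commands="0 0 0.3 0 0 0 1;0 0 0.6 0 0 0 1;0 0 0.8 0 0 0 1;0 0 0.858 0 0 0 1;0 0 0.858 0 0 0 1;0 0 0.858 0 0 0 0;0 0 0.858 0 0 0 0;0 0 0.858 0 0 0 0;0 0 0.858 0 0 0 0;0 0 0.858 0 0 0 0;0 0 0.858 0 0 0 0;0 0 0.858 0 0 0 0",
  force=55,
)

```text
time_s: 3.7
ee_pos: [483.7, 358.8, 17.0]
tool_rot: [-2.627, 1.723, 0.0]
contact_force: [-0.2, -0.3, -0.2]
gripper_width: 0.44
grasp_force: 0.0
```

move_arm(
  commands="0 0 0 0 0 0 0;0 0 0 0 0 0 0;0 0 0 0 0 0 0;0 0 0 0 0 0 0;0 0 0 0 0 0 0;0 0 0 0 0 0 0;0 0 0 0 0 0 0;0 0 -0.2 0 0 0 0;0 0 -0.5 0 0 0 0;0 0 -0.8 0 0 0 0;0 0 -0.8 0 0 0 0",
  force=55,
)

```text
time_s: 4.8
ee_pos: [486.0, 360.2, 118.0]
tool_rot: [-2.621, 1.718, -0.006]
contact_force: [-0.1, 0.3, -2.5]
gripper_width: 0.24
grasp_force: 55.0
```

```bash
python3 - <<'E'
from h import *
s=robot.sense();print(s['gripper_width'],s['grasp_force'],s['contact_force'])
# mould centre (538,110.5), yaw x -92.6 ; pocket0 at mould y -84
c=np.array([538,110.5]);a=np.radians(-92.6);x=np.array([np.cos(a),np.sin(a)]);y=np.array([-x[1],x[0]])
for i,my in enumerate((-84,84)):
    print(i,c-27*x+my*y, 'handle at tip -60:',c+(-60-118)*x+my*y)
q=c-178*x-84*y
plan([(q[0],q[1],113,-92.6,0)])
E
```

```text
0.24030010079045364 54.99889612197876 [-0.11248715  0.28848522 -2.47362859]
0 [455.31127282 141.28269639] handle at tip -60: [462.16108402 292.12725243]
1 [623.13832854 133.66171438] handle at tip -60: [629.98813975 284.50627042]
5x 0.441 0.409 0.037 -0.011 0.004 0.580 0
```

move_arm(
  commands="0.2 0.2 0.1 0 0 0.2 0;0.44 0.41 0.233 0 0 0.58 0;0.44 0.41 0.233 0 0 0.58 0;0.44 0.41 0.233 0 0 0.58 0;0.44 0.41 0.233 0 0 0.58 0;0.44 0.41 0.233 0 0 0.58 0;0.44 0.41 0.233 0 0 0.58 0",
)

```text
time_s: 5.5
ee_pos: [459.9, 291.4, 85.1]
tool_rot: [-2.173, 2.268, -0.0]
contact_force: [0.4, 0.3, -2.1]
gripper_width: 0.238
grasp_force: 55.0
```

```bash
python3 - <<'E'
from h import *
snap('wrist','w2');s=robot.sense();print(s['ee_pos'],yawnow(),s['time_s'])
E
```

```text
[459.86587846 291.28697866  85.07849345] -92.48808848198917 5.55
```

View pics/w2.png

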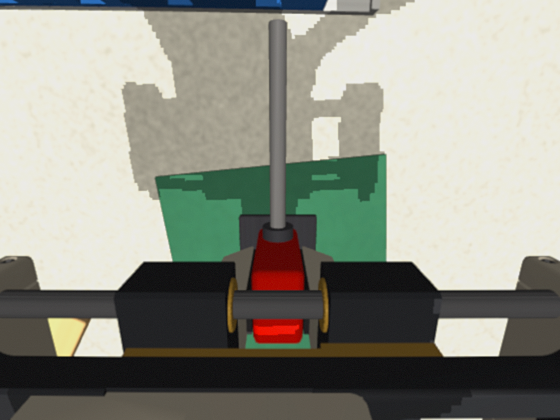

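move_arm(
  commands="0 0 -0.4 0 0 0 0;0.2 -0.4 -0.7 0 0 0 0;0.34 -0.67 -0.7 0 0 0 0;0.34 -0.67 -0.7 0 0 0 0;0.34 -0.67 -0.7 0 0 0 0",
)

```text
time_s: 6.05
ee_pos: [538.6, 245.8, 168.7]
tool_rot: [2.169, -2.272, -0.001]
contact_force: [-0.3, 0.1, -3.6]
gripper_width: 0.239
grasp_force: 55.0
```

```bash
python3 - <<'E'
from h import *
snap('wrist','w3');s=robot.sense();print(s['ee_pos'],yawnow(),s['time_s'])
E
```

```text
[537.50208251 246.33894341 168.28253208] -92.5984916096244 6.1
```

View pics/w3.png

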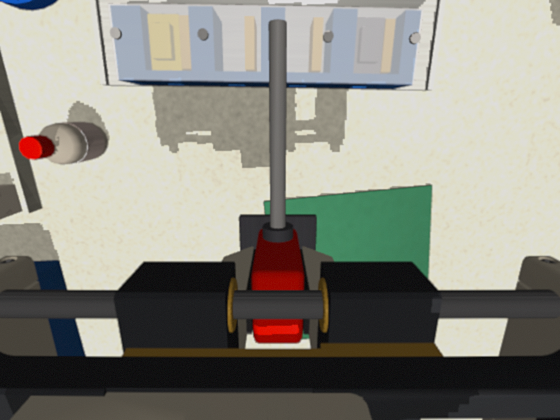

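The wrist view shows the cover's rear edge running from (119,80) to (415,84), yellow at (167,42), grey at (372,45), both middle pockets empty, and the rod end at (278,22).

```bash
python3 - <<'E'
from h import *
im=cv2.imread('pics/w3.png').astype(int); 
b,g,r=im[...,0],im[...,1],im[...,2]
m=(b-r>28)&(b>110); m[:, 440:]=0; m[110:]=0; m[:,:100]=0
# rear edge: lowest mask pixel per column
cols=[c for c in range(125,410) if m[:,c].sum()>5 and abs(c-278)>14]
low=np.array([np.where(m[:,c])[0].max() for c in cols]); p=np.polyfit(cols,low,1); 
res=low-np.polyval(p,cols); k=abs(res)<3; p=np.polyfit(np.array(cols)[k],low[k],1); print(p,k.mean())
# side edges rows 20..75
L=[];Rr=[]
for y in range(20,76,5):
    w=np.where(m[y])[0]; L.append((y,w.min())); Rr.append((y,w.max()))
print(L,Rr)
W=lambda q,z:ray('wrist',q,z,'w3')[:,:2]
e=W([(125,p[1]+p[0]*125+.5),(410,p[1]+p[0]*410+.5)],56); print('rear edge',e.round(1).tolist()); d=e[0]-e[1]; print('yaw of mould y',np.degrees(np.arctan2(d[1],d[0])))
u=d/np.linalg.norm(d)
for nm,S in (('L',L),('R',Rr)):
    print(nm,np.round(W([(x+.5,y) for y,x in S],56)@u,1))
xm=np.array([u[1],-u[0]]); print('rear coord along mould x',e@xm)
print('pins/roof', W([(167,42),(372,45)],48)@np.c_[u,xm])
s=json.load(open('pics/w3.json'))[0]; t=W([(278,22)],s[2]+4)[0]; print('tip',t,'tcp->tip',t-np.array(s[:2]), 'base',W([(278.5,220)],s[2]+4))
print('mat edge',W([(265,203),(431,185)],3))
E
```

```text
[ 0.13358779 35.        ] 1.0<stdin>:7: RankWarning: Polyfit may be poorly conditioned
<stdin>:8: RankWarning: Polyfit may be poorly conditioned
Traceback (most recent call last):
ValueError: zero-size array to reduction operation minimum which has no identity
```

```bash
cat > m3.py <<'E'
from h import *
im=cv2.imread('pics/w3.png').astype(int); 
b,g,r=im[...,0],im[...,1],im[...,2]
print(im[50,205],im[50,160],im[50,372],im[10,280-40],im[70:90:2,230].tolist())
m=(b-r>18); m[:, 440:]=0; m[110:]=0; m[:,:100]=0
lum=im.sum(2)
cols=[];low=[]
for c in list(range(130,262,4))+list(range(295,408,4)):
    col=lum[66:92,c]; cols.append(c); low.append(66+np.argmin(np.diff(col))+.5)
cols=np.array(cols);low=np.array(low)
for _ in range(3):
    p=np.polyfit(cols,low,1);k=abs(low-np.polyval(p,cols))<1.5; 
    cols,low=(cols[k],low[k]) if k.sum()>8 else (cols,low)
print(p,len(cols))
L=[];Rr=[]
for y in range(20,72,5):
    w=np.where(m[y])[0]; L.append((y,w.min())); Rr.append((y,w.max()))
print(L,Rr)
W=lambda q,z:ray('wrist',q,z,'w3')[:,:2]
e=W([(125,p[1]+p[0]*125),(410,p[1]+p[0]*410)],56); print('rear edge',e.round(1).tolist()); d=e[0]-e[1]; print('yaw of mould y',np.degrees(np.arctan2(d[1],d[0])))
u=d/np.linalg.norm(d)
for nm,S in (('L',L),('R',Rr)):
    print(nm,np.round(W([(x+(0 if nm=='L' else 1),y) for y,x in S],56)@u,1))
xm=np.array([u[1],-u[0]]); print('rear coord along mould x',e@xm,'u',u)
print('roofs', W([(167,42),(372,45)],48)@np.c_[u,xm])
s=json.load(open('pics/w3.json'))[0]; t=W([(278,21)],s[2]+4)[0]; print('tip',t,'rel',(t-np.array(s[:2]))@np.c_[u,xm], 'base',W([(278.5,220)],s[2]+4))
print('mat edge',W([(265,203),(431,185)],3))
E
python3 m3.py
```

```text
[191 175 165] [159 199 211] [178 178 180] [199 201 203] [[197, 196, 196], [189, 174, 164], [190, 175, 165], [190, 174, 164], [190, 176, 165], [182, 166, 160], [72, 57, 51], [93, 52, 17], [87, 74, 69], [134, 150, 155]]
[1.58377486e-02 7.77321660e+01] 62
[(20, np.int64(113)), (25, np.int64(113)), (30, np.int64(121)), (35, np.int64(122)), (40, np.int64(115)), (45, np.int64(115)), (50, np.int64(116)), (55, np.int64(116)), (60, np.int64(117)), (65, np.int64(118)), (70, np.int64(118))] [(20, np.int64(419)), (25, np.int64(418)), (30, np.int64(418)), (35, np.int64(409)), (40, np.int64(408)), (45, np.int64(416)), (50, np.int64(415)), (55, np.int64(414)), (60, np.int64(414)), (65, np.int64(413)), (70, np.int64(413))]
rear edge [[653.7, 133.1], [426.5, 147.1]]
yaw of mould y -3.5305730258934047
L [648.3 648.8 643.  642.7 648.5 649.  648.7 649.1 648.8 648.5 648.9]
R [415.1 415.4 414.9 421.3 421.7 415.  415.3 415.6 415.1 415.4 414.9]
rear coord along mould x [-173.08324244 -173.08324244] u [ 0.99810208 -0.06158114]
roofs [[ 610.93863307 -143.94931814]
 [ 447.75601756 -143.70425366]]
tip [531.47151743 127.70593185] rel [  0.18406495 118.30797159] base [[535.35937989 217.65330103]]
mat edge [[550.87022891 254.39592106]
 [376.12719247 242.94486654]]
```

```bash
cat >> h.py <<'E'
U=np.array([0.99810,-0.06158]); X=np.array([U[1],-U[0]]); O=531.6*U-146.1*X  # mould frame
def M(x,y): return O+x*X+y*U
E
python3 - <<'E'
from h import *
a=M(-163.3,-84);print(O,a)
plan([(*a,110,-93.53,0),(*a,20,-93.53,0)])
E
```

```text
[539.586798 113.086482] [465.802412 281.248932]
3x -0.264 0.609 0.487 0.002 -0.000 0.021 0
3x 0.000 0.000 0.750 0.000 0.000 0.000 0
```

move_arm(
  commands="-0.264 0.609 0.2 0 0 0.021 0;-0.264 0.609 0.487 0 0 0.021 0;-0.264 0.609 0.487 0 0 0.021 0;-0.264 0.609 0.487 0 0 0.021 0;-0.264 0.609 0.487 0 0 0.021 0",
)

```text
time_s: 6.6
ee_pos: [467.4, 281.9, 111.4]
tool_rot: [-2.151, 2.287, -0.001]
contact_force: [0.2, 0.5, -2.6]
gripper_width: 0.238
grasp_force: 55.0
```

move_arm(
  commands="0 0 0.3 0 0 0 0;0 0 0.6 0 0 0 0;0 0 0.75 0 0 0 0;0 0 0.75 0 0 0 0;0 0 0.75 0 0 0 0",
)

```text
time_s: 7.1
ee_pos: [468.1, 281.5, 21.7]
tool_rot: [-2.15, 2.288, -0.001]
contact_force: [0.0, -0.5, -2.5]
gripper_width: 0.24
grasp_force: 55.0
```

```bash
python3 - <<'E'
from h import *
snap('wrist','w4');s=robot.sense();p=s['ee_pos'];print(p,yawnow(),s['contact_force'],'mould',(p[:2]-O)@X,(p[:2]-O)@U)
im=cv2.imread('pics/side0.png'); snap('side','s4'); a=cv2.imread('pics/s4.png')[130:270,120:345]
b=cv2.imread('pics/w4.png')[0:240,120:440]
a=cv2.resize(a,(800,498)); cv2.imwrite('pics/c4.png',cv2.resize(a,(640,398))); 
c=np.zeros((600,640,3),np.uint8); c[:398]=cv2.resize(a,(640,398)); b=cv2.resize(b,(266,200)); c[399:599,:266]=b; cv2.imwrite('pics/c4.png',c)
# tip location in wrist image as seen at rod height
print(ray('wrist',[(278,21)],p[2]+4,'w4')[:,:2], proj('wrist',[[*M(-27,-92),56],[*M(-27,-76),56]],'w4'))
E
```

```text
[468.23896791 281.66690694  22.15881057] -93.5717297475166 [-0.16529051  0.59721129 -2.38469595] mould -163.8665227548934 -81.59345178246164
[[459.08421894 163.6513594 ]] [[304.48293389 -70.56770597]
 [254.65827736 -70.44486232]]
```

View pics/c4.png

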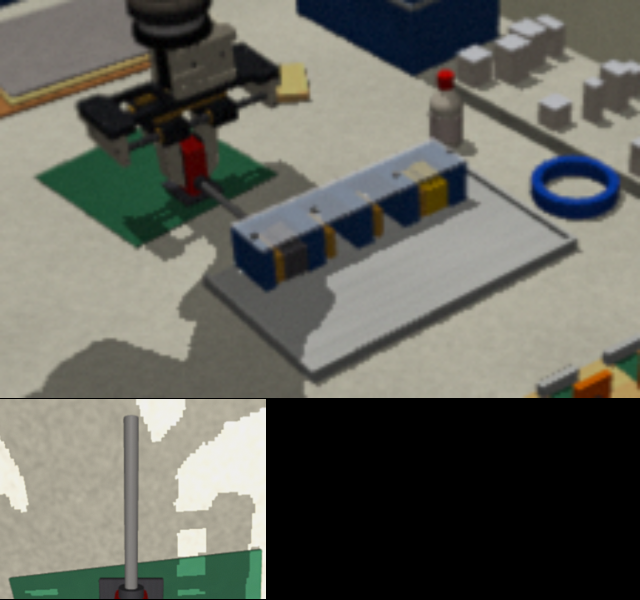

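move_arm(
  commands="0 0.018 0.018 0 0 -0.019 0;0.06 0.018 0.018 0 0 -0.019 0;0.12 0.018 0.018 0 0 -0.019 0;0.18 0.018 0.018 0 0 -0.019 0;0.23 0.018 0.018 0 0 -0.019 0",
  force=60,
)

```text
time_s: 7.7
ee_pos: [462.9, 253.5, 18.6]
tool_rot: [-2.167, 2.273, 0.0]
contact_force: [-0.9, 6.9, -0.8]
gripper_width: 0.234
grasp_force: 60.0
```

move_arm(
  commands="0.05 0 0 0 0 0 0;0.1 0 0 0 0 0 0;0.15 0 0 0 0 0 0;0.2 0 0 0 0 0 0;0.25 0 0 0 0 0 0;0.3 0 0 0 0 0 0;0.35 0 0 0 0 0 0;0.4 0 0 0 0 0 0;0.44 0 0 0 0 0 0;0.48 0 0 0 0 0 0;0.48 0 0 0 0 0 0",
)

```text
time_s: 8.8
ee_pos: [460.0, 195.6, 18.4]
tool_rot: [2.168, -2.274, -0.0]
contact_force: [0.3, 0.5, -2.3]
gripper_width: 0.24
grasp_force: 60.0
```

```bash
python3 - <<'E'
from h import *
snap('wrist','w5');s=robot.sense();p=s['ee_pos'];print(p,yawnow(),s['contact_force'],'mould',(p[:2]-O)@X,(p[:2]-O)@U,s['time_s'])
E
```

```text
[460.0136845  195.894042    18.34840186] -92.73450366996705 [ 0.33632962  0.31734019 -2.78802128] mould -77.75011331007606 -84.52121413041316 8.85
```

View pics/w5.png

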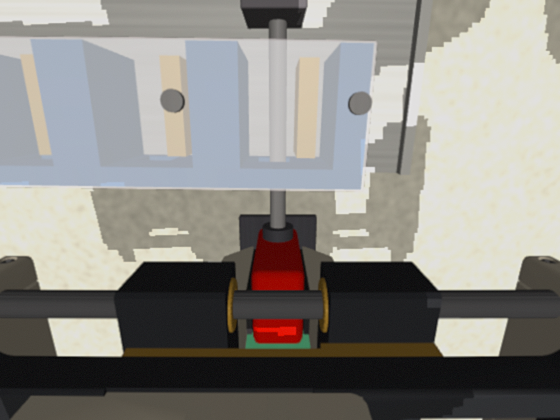

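Grey is out on the ledge at (275,12). Before moving sideways I'll check clearance to the glue bottle.

```bash
python3 - <<'E'
from h import *
for z in (40,60,80,100): print(z,ray('top',[(222.5,147.5)],z)[0,:2].round(),ray('side',[(276.5,157)],z)[0,:2].round(), ray('wrist',[(33,148)],z,'w3')[0,:2].round())
for x in(-160,-78): print(M(x,84))
E
```

```text
40 [737. 188.] [774. 229.] [755. 183.]
60 [730. 184.] [751. 203.] [739. 182.]
80 [724. 181.] [727. 177.] [723. 181.]
100 [717. 177.] [703. 151.] [708. 180.]
[633.279998 267.609762]
[628.230438 185.765562]
```

move_arm(
  commands="-0.15 0 0 0 0 0 0;-0.35 0 0 0 0 0 0;-0.6 0 0 0 0 0 0;-0.79 0 0 0 0 0 0;-0.79 0 0 0 0 0 0;-0.79 0 0.012 0 0 0 0;-0.79 0 0.012 0 0 0 0.4;-0.79 0 0.012 0 0 0 0.4;-0.79 0 0.012 0 0 0 0.4;-0.79 0 0.012 0 0 0 0.4;-0.79 0 -0.071 0 0 0 0.4;-0.79 0 -0.071 0 0 0 0.4",
)

```text
time_s: 10.05
ee_pos: [465.3, 291.3, 28.3]
tool_rot: [-2.167, 2.272, -0.001]
contact_force: [0.5, 0.6, 0.8]
gripper_width: 0.401
grasp_force: 0.0
```

move_arm(
  commands="0 0 0 0 0 0 0;0 0 0 0 0 0 0;0 0 0 0 0 0 0;0 0 0 0 0 0 0;0 0 0 0 0 0 0;0 0 0 0 0 0 0;0 0 -0.3 0 0 0 0;0 0 -0.6 0 0 0 0;0 0 -0.6 0 0 0 0",
  force=60,
)

```text
time_s: 10.95
ee_pos: [467.0, 292.3, 103.0]
tool_rot: [-2.163, 2.267, -0.004]
contact_force: [-0.1, 0.7, -2.2]
gripper_width: 0.235
grasp_force: 60.0
```

```bash
python3 - <<'E'
from h import *
s=robot.sense();p=s['ee_pos'];print(p,yawnow(),s['contact_force'],'mould',(p[:2]-O)@X,(p[:2]-O)@U,s['time_s'],s['gripper_width'])
a=M(-163.3,84);plan([(*a,p[2],-92.7,0),(*a,29.5,-92.7,0)])
E
```

```text
[467.04659811 292.26851986 103.04788125] -92.68486010894244 [-0.12850864  0.68873033 -2.23736433] mould -174.37456647450557 -83.43640340296402 10.95 0.2348043409542413
3x 0.056 -0.697 0.005 -0.010 0.005 0.000 0
3x 0.056 -0.697 0.000 0.000 0.000 0.000 0
3x 0.000 0.000 0.613 0.000 0.000 0.000 0
```

move_arm(
  commands="0.05 -0.4 0 0 0 0 0;0.05 -0.7 0 0 0 0 0;0.05 -0.7 0 0 0 0 0;0.05 -0.7 0 0 0 0 0",
)

```text
time_s: 11.35
ee_pos: [547.6, 280.5, 97.1]
tool_rot: [2.166, -2.272, -0.002]
contact_force: [-1.1, 0.4, -3.0]
gripper_width: 0.235
grasp_force: 60.0
```

move_arm(
  commands="0.05 -0.4 0 0 0 0 0;0.05 -0.7 0 0 0 0 0;0.05 -0.7 0.2 0 0 0 0;0.05 -0.7 0.4 0 0 0 0;0.05 -0.7 0.61 0 0 0 0;0.05 -0.7 0.61 0 0 0 0;0.05 -0.7 0.61 0 0 0 0",
)

```text
time_s: 12.05
ee_pos: [630.2, 271.4, 24.8]
tool_rot: [2.168, -2.271, -0.002]
contact_force: [-0.2, 0.3, -2.6]
gripper_width: 0.235
grasp_force: 60.0
```

```bash
python3 - <<'E'
from h import *
im=snap('wrist','w6');s=robot.sense();p=s['ee_pos'];print(p,yawnow(),s['contact_force'],'mould',(p[:2]-O)@X,(p[:2]-O)@U,s['time_s'])
# rod: find tip row and centre columns along rod (edges) 
g=cv2.cvtColor(im,cv2.COLOR_RGB2GRAY).astype(int); cv2.imwrite('pics/w6c.png',im[0:240,180:380,::-1])
for y in (30,60,90,120,150,180,200):
    row=im[y,240:320].astype(int); sat=row.max(1)-row.min(1); k=np.where((row.mean(1)<150)&(sat<14))[0]+240; print(y,k.min() if len(k) else None,k.max() if len(k) else None,len(k))
E
```

```text
[630.56844119 271.41119427  25.28848284] -92.66009471649697 [-0.47441143  0.42218088 -2.78031022] mould -163.62654490415048 81.05914229055412 12.1
30 269 286 18
60 269 285 17
90 270 285 16
120 270 285 16
150 270 285 16
180 270 285 16
200 270 284 15
```

View pics/w6.png

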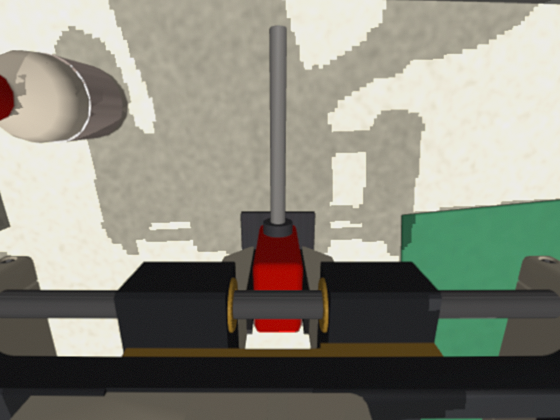

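The rod end is at (277.5,27); the glue bottle stands to the left at (40,95), clear of the fingers.

```bash
python3 - <<'E'
from h import *
t=ray('wrist',[(277.6,27),(277.3,210)],18,'w6')[:,:2]; print((t-O)@np.c_[X,U])
E
```

```text
[[ -44.94546745   81.02553802]
 [-133.1928353    79.83072163]]
```

move_arm(
  commands="0 -0.035 -0.035 0 0 0.018 0;0 -0.035 -0.035 0 0 0.018 0;0.06 -0.034 -0.035 0 0 0.018 0;0.12 -0.033 -0.035 0 0 0.018 0;0.18 -0.032 -0.035 0 0 0.018 0;0.23 -0.031 -0.035 0 0 0.018 0",
)

```text
time_s: 12.7
ee_pos: [634.1, 242.8, 30.0]
tool_rot: [-2.151, 2.289, 0.001]
contact_force: [0.5, 7.4, -2.1]
gripper_width: 0.235
grasp_force: 60.0
```

move_arm(
  commands="0.05 0 0 0 0 0 0;0.1 0 0 0 0 0 0;0.15 0 0 0 0 0 0;0.2 0 0 0 0 0 0;0.25 0 0 0 0 0 0;0.3 0 0 0 0 0 0;0.35 0 0 0 0 0 0;0.4 0 0 0 0 0 0;0.44 0 0 0 0 0 0;0.47 0 0 0 0 0 0;0.47 0 0 0 0 0 0",
)

```text
time_s: 13.8
ee_pos: [630.6, 186.1, 29.8]
tool_rot: [2.151, -2.289, 0.0]
contact_force: [-1.1, -0.8, -3.8]
gripper_width: 0.238
grasp_force: 60.0
```

```bash
python3 - <<'E'
from h import *
snap('wrist','w7');snap('top','t7');s=robot.sense();p=s['ee_pos'];print(p,yawnow(),s['contact_force'],'mould',(p[:2]-O)@X,(p[:2]-O)@U,s['time_s'])
a=cv2.imread('pics/t7.png')[140:275,200:330]; a=cv2.resize(a,(400,415)); b=cv2.imread('pics/w7.png')[:240]; b=cv2.resize(b,(400,171)); cv2.imwrite('pics/c7.png',np.vstack([a,b]))
E
```

```text
[630.66311417 186.58208877  29.81002113] -93.53283890565895 [-0.19824389 -1.02669946 -4.13631409] mould -78.96444466467605 86.37741170616107 13.9
```

View pics/c7.png

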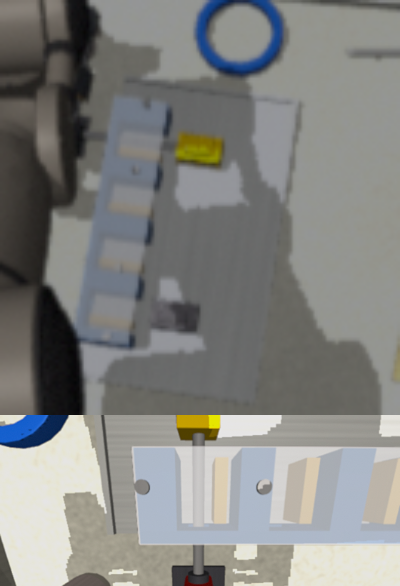

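Yellow and grey both stand on the ledge, clear of the mould. Now the pin goes back to the mat.

```bash
python3 - <<'E'
from h import *
p=robot.sense()['ee_pos']; a=M(-175,85.5)
plan([(*a,29.8,-93.53,0),(*a,100,-93.53,0),(458,335,100,-93.53,0),(458,335,29,-93.53,0)])
E
```

```text
3x -0.800 0.007 -0.000 0.000 -0.000 -0.000 0
3x 0.000 0.000 -0.585 0.000 0.000 0.000 0
3x -0.173 0.752 0.000 0.000 0.000 0.000 0
3x -0.173 0.752 0.000 0.000 0.000 0.000 0
3x 0.000 0.000 0.592 0.000 0.000 0.000 0
```

move_arm(
  commands="-0.2 0 0 0 0 0 0;-0.5 0 0 0 0 0 0;-0.8 0 0 0 0 0 0;-0.8 0 0 0 0 0 0;-0.8 0 -0.3 0 0 0 0;-0.8 0 -0.58 0 0 0 0;-0.8 0 -0.58 0 0 0 0",
)

```text
time_s: 14.6
ee_pos: [639.7, 283.8, 105.6]
tool_rot: [-2.146, 2.281, -0.008]
contact_force: [1.7, 1.0, -1.0]
gripper_width: 0.236
grasp_force: 60.0
```

move_arm(
  commands="-0.17 0.4 0 0 0 0 0;-0.17 0.75 0 0 0 0 0;-0.17 0.75 0 0 0 0 0",
)

```text
time_s: 14.9
ee_pos: [540.0, 308.5, 97.1]
tool_rot: [2.149, -2.278, -0.007]
contact_force: [0.3, -0.5, -2.2]
gripper_width: 0.237
grasp_force: 60.0
```

move_arm(
  commands="-0.17 0.4 0 0 0 0 0;-0.17 0.75 0 0 0 0 0;-0.17 0.75 0 0 0 0 0;-0.17 0.75 0.25 0 0 0 0;-0.17 0.75 0.45 0 0 0 0;-0.17 0.75 0.5 0 0 0 0;-0.17 0.75 0.5 0 0 0 0;-0.17 0.75 0.5 0 0 0 0",
)

```text
time_s: 15.7
ee_pos: [460.4, 334.8, 40.3]
tool_rot: [-2.151, 2.288, -0.001]
contact_force: [1.2, 0.0, -1.7]
gripper_width: 0.236
grasp_force: 60.0
```

move_arm(
  commands="0 0 0.06 0 0 0 0;0 0 0.09 0 0 0 0;0 0 0.098 0 0 0 0;0 0 0.098 0 0 0 0;0 0 0.098 0 0 0 0",
)

```text
time_s: 16.2
ee_pos: [459.5, 334.8, 27.9]
tool_rot: [-2.152, 2.288, -0.0]
contact_force: [1.1, -0.0, -2.1]
gripper_width: 0.238
grasp_force: 60.0
```

move_arm(
  commands="0 0 0.008 0 0 0 0;0 0 0.008 0 0 0 0;0 0 0.008 0 0 0 0.5;0 0 0.008 0 0 0 0.5;0 0 0.008 0 0 0 0.5;0 0 0.008 0 0 0 0.5;0 0 0.008 0 0 0 0.5;0 0 -0.4 0 0 0 0.5;0 0 -0.8 0 0 0 0.5;0 0 -1 0 0 0 0.5;0 0 -1 0 0 0 0.5",
)

```text
time_s: 17.3
ee_pos: [461.4, 335.8, 152.1]
tool_rot: [-2.147, 2.282, -0.003]
contact_force: [0.2, 0.0, -0.7]
gripper_width: 0.501
grasp_force: 0.0
```

```bash
python3 - <<'E'
from h import *
p=robot.sense();print(p['ee_pos'],p['contact_force'])
im=snap('top','t8'); hsv=cv2.cvtColor(im,cv2.COLOR_RGB2HSV)
# coarse building spots
for nm,q in (('yellow',(200+198*130/400,140+149*135/415)),('grey',(200+175*130/400,140+317*135/415))):
    w=ray('top',[q],48)[0,:2]; print(nm,w,(w-O)@np.c_[X,U])
# next: view pose over the ledge with yaw +86.5 (camera toward +y)
plan([(540,180,200,86.47,1)])
E
```

```text
[461.41674181 335.84245727 152.09655831] [ 0.22439053  0.01524257 -0.71958091]
yellow [616.16979718  46.57123501] [61.67288693 80.53350039]
grey [450.02861651  52.94146258] [ 65.5457367  -85.68429065]
7x 0.312 -0.186 -0.105 -0.005 0.001 -1.000 1
7x 0.352 0.090 -0.105 0.000 0.000 -1.000 1
7x 0.186 0.312 -0.105 0.000 0.000 -1.000 1
7x -0.090 0.352 -0.105 0.000 0.000 -1.000 1
```

```bash
sed -i "s/dy=(y1-yw+180)%360-180 if abs(y1-yw)<=180 else y1-yw/dy=y1-yw/" h.py; python3 - <<'E'
from h import *
plan([(530,-10,200,-273.5,1)])
E
```

```text
7x 0.709 -0.189 -0.106 -0.003 0.004 1.000 1
7x 0.368 -0.635 -0.105 0.000 0.000 1.000 1
7x -0.189 -0.709 -0.105 0.000 0.000 1.000 1
7x -0.635 -0.368 -0.105 0.000 0.000 1.000 1
```

move_arm(
  commands="0.71 -0.19 -0.1 0 0 1 1;0.71 -0.19 -0.1 0 0 1 1;0.71 -0.19 -0.1 0 0 1 1;0.71 -0.19 -0.1 0 0 1 1;0.71 -0.19 -0.1 0 0 1 1;0.71 -0.19 -0.1 0 0 1 1",
)

```text
time_s: 17.95
ee_pos: [476.0, 247.7, 157.8]
tool_rot: [1.104, -2.937, -0.0]
contact_force: [-0.4, 1.3, 0.3]
gripper_width: 0.965
grasp_force: 0.0
```

move_arm(
  commands="0.37 -0.63 -0.1 0 0 1 1;0.37 -0.63 -0.1 0 0 1 1;0.37 -0.63 -0.1 0 0 1 1;0.37 -0.63 -0.1 0 0 1 1;0.37 -0.63 -0.1 0 0 1 1;0.37 -0.63 -0.1 0 0 1 1",
)

```text
time_s: 18.55
ee_pos: [492.8, 161.8, 169.8]
tool_rot: [-0.104, -3.136, 0.001]
contact_force: [0.1, -0.1, 0.3]
gripper_width: 1.001
grasp_force: 0.0
```

move_arm(
  commands="-0.19 -0.71 -0.1 0 0 1 1;-0.19 -0.71 -0.1 0 0 1 1;-0.19 -0.71 -0.1 0 0 1 1;-0.19 -0.71 -0.1 0 0 1 1;-0.19 -0.71 -0.1 0 0 1 1;-0.19 -0.71 -0.1 0 0 1 1",
)

```text
time_s: 19.15
ee_pos: [510.4, 75.6, 181.8]
tool_rot: [-1.296, -2.858, 0.002]
contact_force: [0.6, -0.3, 0.2]
gripper_width: 0.998
grasp_force: 0.0
```

move_arm(
  commands="-0.63 -0.37 -0.1 0 0 1 1;-0.63 -0.37 -0.1 0 0 1 1;-0.63 -0.37 -0.1 0 0 1 1;-0.63 -0.37 -0.1 0 0 1 1;-0.63 -0.37 -0.1 0 0 1 1;-0.63 -0.37 -0.1 0 0 1 1;-0.63 -0.37 -0.1 0 0 1 1;-0.63 -0.37 -0.1 0 0 1 1",
)

```text
time_s: 19.95
ee_pos: [527.6, -10.2, 194.5]
tool_rot: [-2.286, -2.153, 0.002]
contact_force: [-0.4, 0.1, -0.6]
gripper_width: 1.002
grasp_force: 0.0
```

```bash
python3 - <<'E'
from h import *
im=snap('wrist','w9');s=robot.sense();print(s['ee_pos'],yawnow(),s['time_s'],s['joint_positions'])
E
```

```text
[527.7194476  -10.17604016 194.77508969] 86.56588847178307 20.0 [-1.64572320e-01  3.76016893e-01  1.56553958e+00  6.05524995e-05
  1.20188686e+00 -1.04657883e-01]
```

View pics/w9.png

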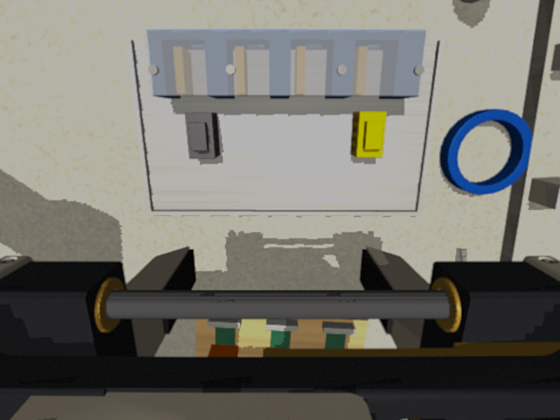

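Both buildings stand upright on the ledge and lie square with it: grey at (203,135), yellow at (372,134).

```bash
python3 - <<'E'
from h import *
im=cv2.imread('pics/w9.png'); hsv=cv2.cvtColor(im,cv2.COLOR_BGR2HSV)
my=((hsv[...,0]>22)&(hsv[...,0]<34)&(hsv[...,1]>170)).astype(np.uint8)
mg=((hsv[...,2]<110)&(hsv[...,1]<60)).astype(np.uint8)
for nm,m,(x0,x1,y0,y1) in (('y',my,(345,400,104,165)),('g',mg,(175,230,104,165))):
    mm=np.zeros_like(m); mm[y0:y1,x0:x1]=m[y0:y1,x0:x1]
    mm=cv2.morphologyEx(mm,cv2.MORPH_OPEN,np.ones((5,5)))
    c=max(cv2.findContours(mm,0,2)[0],key=cv2.contourArea); r=cv2.minAreaRect(c); b=cv2.boxPoints(r); print(nm,r,cv2.boundingRect(c))
    for z in(8,38):
        w=ray('wrist',b,z,'w9')[:,:2]; e=(w[1]-w[0],w[2]-w[1]); L=max(e,key=np.linalg.norm); print(z,w.mean(0).round(1),[round(float(np.linalg.norm(q)),1) for q in e],np.degrees(np.arctan2(L[1],L[0]))%180, 'mould',((w.mean(0)-O)@np.c_[X,U]).round(1))
K,D,E=cam('wrist','w9');print(-E[:3,:3].T@E[:3,3])
E
```

```text
y ((369.5, 134.0), (44.0, 31.0), 90.0) (354, 112, 32, 45)
8 [627.2  44. ] [32.4, 45.7] 92.11472927094951 mould [63.6 91.7]
38 [618.8  46.1] [29.5, 41.7] 92.11472927094947 mould [62.  83.2]
g ((202.92259216308594, 134.8385009765625), (47.8271598815918, 31.663043975830078), 86.18592071533203) (186, 112, 34, 47)
8 [450.4  53.6] [33.2, 49.4] 87.45816380423676 mould [ 64.9 -85.4]
38 [457.4  54.8] [30.3, 45.0] 87.4581638042367 mould [ 63.2 -78.4]
[531.17562115  67.62877263 350.85447247]
```

```bash
python3 - <<'E'
from h import *
plan([(621.5,45.5,100,yawnow(),1),(621.5,45.5,13,yawnow(),1)])
E
```

```text
4x 0.510 0.754 0.789 -0.002 -0.000 0.000 1
3x 0.000 0.000 0.725 0.000 0.000 0.000 1
```

move_arm(
  commands="0.51 0.754 0.4 0 0 0 1;0.51 0.754 0.79 0 0 0 1;0.51 0.754 0.79 0 0 0 1;0.51 0.754 0.79 0 0 0 1;0.51 0.754 0.79 0 0 0 1",
)

```text
time_s: 20.5
ee_pos: [621.4, 45.6, 99.1]
tool_rot: [-2.285, -2.153, 0.004]
contact_force: [-0.1, 0.1, 1.4]
gripper_width: 0.995
grasp_force: 0.0
```

```bash
python3 - <<'E'
from h import *
print(robot.sense()['ee_pos'])
plan([(621.5,45.5,13,yawnow(),1)])
E
```

```text
[621.40814947  45.64842685  99.09315948]
3x -0.001 0.004 0.717 -0.005 0.000 -0.000 1
```

move_arm(
  commands="0 0 0.3 0 0 0 1;0 0 0.55 0 0 0 1;0 0 0.69 0 0 0 1;0 0 0.69 0 0 0 1;0 0 0.69 0 0 0 0;0 0 0.69 0 0 0 0;0 0 0.69 0 0 0 0;0 0 0.69 0 0 0 0;0 0 0.69 0 0 0 0;0 0 0.69 0 0 0 0;0 0 0.69 0 0 0 0;0 0 0.69 0 0 0 0",
  force=30,
)

```text
time_s: 21.7
ee_pos: [622.2, 45.3, 18.1]
tool_rot: [-2.288, -2.152, 0.0]
contact_force: [-0.7, -0.2, -0.6]
gripper_width: 0.354
grasp_force: 0.0
```

move_arm(
  commands="0 0 0 0 0 0 0;0 0 0 0 0 0 0;0 0 0 0 0 0 0;0 0 0 0 0 0 0;0 0 0 0 0 0 0;0 0 0 0 0 0 0",
)

```text
time_s: 22.3
ee_pos: [622.1, 45.3, 18.1]
tool_rot: [-2.288, -2.152, 0.0]
contact_force: [-0.3, -0.8, 0.5]
gripper_width: 0.28
grasp_force: 30.0
```

```bash
python3 - <<'E'
from h import *
s=robot.sense();print(s['ee_pos'],s['gripper_width']*92,s['grasp_force'],s['contact_force'])
p=s['ee_pos']
plan([(p[0],p[1],110,-273.5,0),(530,-255,160,-277.2,0)])
E
```

```text
[622.11787548  45.32457562  18.08292274] 25.723377958095583 29.999729990959167 [-0.26788031 -0.7734161   0.50156628]
7x 0.000 -0.000 -0.096 -0.000 -0.000 1.000 0
7x 0.000 0.000 -0.096 0.000 0.000 1.000 0
7x 0.000 0.000 -0.096 0.000 0.000 1.000 0
7x 0.000 0.000 -0.096 -0.000 -0.000 1.000 0
7x 0.000 0.000 -0.096 0.000 0.000 1.000 0
7x 0.000 0.000 -0.096 0.000 0.000 1.000 0
7x 0.000 0.000 -0.096 0.000 0.000 1.000 0
7x 0.000 0.000 -0.096 0.000 0.000 1.000 0
4x -0.848 -0.204 -0.139 0.000 0.000 0.027 0
4x -0.853 -0.186 -0.139 0.000 0.000 0.027 0
4x -0.856 -0.168 -0.139 0.000 0.000 0.027 0
```

move_arm(
  commands="0 0 -0.2 0 0 0 0;0 0 -0.5 0 0 0 0;0 0 -0.77 0 0 0 0;0 0 -0.77 0 0 0 0",
)

```text
time_s: 22.7
ee_pos: [625.1, 45.2, 115.7]
tool_rot: [2.283, 2.148, 0.01]
contact_force: [1.2, 0.4, -0.7]
gripper_width: 0.278
grasp_force: 30.0
```

move_arm(
  commands="-0.4 -0.1 -0.1 0 0 0.027 0;-0.85 -0.2 -0.139 0 0 0.027 0;-0.85 -0.2 -0.139 0 0 0.027 0;-0.85 -0.2 -0.139 0 0 0.027 0",
)

```text
time_s: 23.1
ee_pos: [591.5, -56.4, 126.7]
tool_rot: [-2.314, -2.124, 0.0]
contact_force: [-0.4, 0.3, -0.7]
gripper_width: 0.28
grasp_force: 30.0
```

move_arm(
  commands="-0.4 -0.1 -0.1 0 0 0.027 0;-0.85 -0.19 -0.139 0 0 0.027 0;-0.85 -0.19 -0.139 0 0 0.027 0;-0.85 -0.19 -0.139 0 0 0.027 0",
)

```text
time_s: 23.5
ee_pos: [560.9, -154.8, 143.4]
tool_rot: [-2.334, -2.101, -0.0]
contact_force: [-0.3, 0.7, 0.5]
gripper_width: 0.283
grasp_force: 30.0
```

move_arm(
  commands="-0.4 -0.1 -0.1 0 0 0.027 0;-0.86 -0.17 -0.139 0 0 0.027 0;-0.86 -0.17 -0.139 0 0 0.027 0;-0.86 -0.17 -0.139 0 0 0.027 0;-0.86 -0.17 -0.139 0 0 0.027 0",
)

```text
time_s: 24.0
ee_pos: [530.6, -253.0, 159.8]
tool_rot: [-2.352, -2.079, -0.001]
contact_force: [-0.8, 0.8, -1.8]
gripper_width: 0.277
grasp_force: 30.0
```

```bash
python3 - <<'E'
from h import *
im=snap('wrist','w10');s=robot.sense();print(s['ee_pos'],yawnow(),s['time_s'],s['gripper_width'])
E
```

```text
[ 530.57767509 -252.90845308  159.94945494] 82.9856658500851 24.05 0.2821699682659953
```

View pics/w10.png

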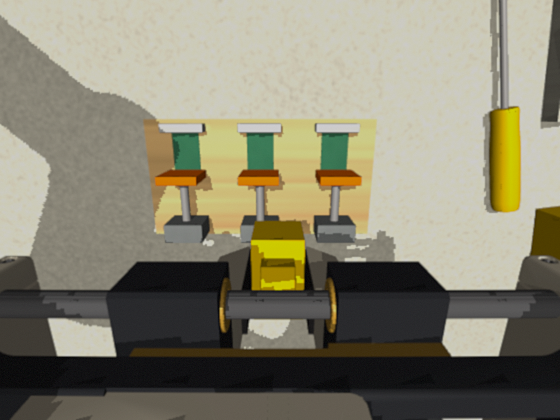

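The rack is in view: stops at (184,128), (259,128) and (337,128), green patches below them and orange jaws at row 177; the held yellow building is at (278,255).

```bash
python3 - <<'E'
from h import *
im=cv2.imread('pics/w10.png'); hsv=cv2.cvtColor(im,cv2.COLOR_BGR2HSV)
mw=((hsv[...,1]<40)&(hsv[...,2]>150)).astype(np.uint8)
mg=((hsv[...,0]>60)&(hsv[...,0]<100)&(hsv[...,1]>90)).astype(np.uint8)
mo=((hsv[...,0]<14)&(hsv[...,1]>190)&(hsv[...,2]>120)).astype(np.uint8)
cs=[]
for nm,m,z in (('stop',mw,22),('green',mg,8),('jaw',mo,49)):
    mm=np.zeros_like(m); mm[118:190,150:368]=m[118:190,150:368]
    for c in sorted(cv2.findContours(mm,0,2)[0],key=lambda c:c[:,0,0].mean()):
        if cv2.contourArea(c)<80: continue
        r=cv2.minAreaRect(c); w=ray('wrist',cv2.boxPoints(r),z,'w10')[:,:2]; e=[w[1]-w[0],w[2]-w[1]]; L=max(e,key=np.linalg.norm)
        print(nm,np.round(r[0],1),np.round(r[1],1),w.mean(0).round(1),[round(float(np.linalg.norm(q)),1) for q in e],round(np.degrees(np.arctan2(L[1],L[0])),1)); 
K,D,E=cam('wrist','w10');print(-E[:3,:3].T@E[:3,3])
E
```

```text
stop [180. 128.] [ 8. 42.] [ 449.8 -174.1] [38.1, 7.0] -7.2
stop [258.5 127.5] [ 9. 43.] [ 520.6 -182.5] [38.8, 7.9] -7.1
stop [337.5 127.5] [ 9. 43.] [ 591.7 -191.3] [38.9, 7.9] -7.0
green [186. 151.] [34. 26.] [ 446.8 -196.2] [24.9, 32.7] -101.1
green [259.5 150.5] [35. 25.] [ 517.6 -204.6] [23.9, 33.5] -97.3
green [334. 151.] [25.1 35.1] [ 589.3 -213.8] [33.5, 24.0] 83.0
[ 538.83241045 -175.83268334  316.31252284]
```

```bash
cat >> h.py <<'E'
XS=np.array([-0.120,-0.9928]); YS=np.array([0.9928,-0.12])
S={'far':np.array([588.6,-217.1]),'near':np.array([446.2,-199.9])}
def at(k):
    s=robot.sense();p=s['ee_pos'];d=p[:2]-S[k];print('seat x %.1f y %.1f z %.1f yaw %.2f'%(d@XS,d@YS,p[2],yawnow()),'F',np.round(s['contact_force'],1),'w %.1f'%(s['gripper_width']*92),s['time_s'])
E
python3 - <<'E'
from h import *
a=S['far']-32*XS
plan([(*a,100,83.1,0),(*a,38,83.1,0)])
E
```

```text
4x 0.621 0.443 0.500 -0.001 -0.002 -0.003 0
3x 0.000 0.000 0.517 0.000 0.000 0.000 0
```

move_arm(
  commands="0.3 0.2 0.2 0 0 0 0;0.62 0.44 0.5 0 0 0 0;0.62 0.44 0.5 0 0 0 0;0.62 0.44 0.5 0 0 0 0;0.62 0.44 0.5 0 0 0 0",
)

```text
time_s: 24.55
ee_pos: [591.7, -187.6, 101.1]
tool_rot: [2.354, 2.08, -0.0]
contact_force: [-0.5, -0.3, 0.5]
gripper_width: 0.283
grasp_force: 30.0
```

move_arm(
  commands="0 0 0.3 0 0 0 0;0 0 0.51 0 0 0 0;0 0 0.51 0 0 0 0;0 0 0.51 0 0 0 0",
)

```text
time_s: 24.95
ee_pos: [591.8, -189.2, 40.8]
tool_rot: [2.356, 2.077, 0.001]
contact_force: [-0.4, -0.0, -0.5]
gripper_width: 0.28
grasp_force: 30.0
```

```bash
python3 - <<'E'
from h import *
at('far')
a=S['far']+6*XS
plan([(*a,36,83.1,0)])
E
```

```text
seat x -28.1 y -0.2 z 40.8 yaw 82.79 F [-0.4 -0.  -0.5] w 25.8 24.95
2x -0.284 0.003 0.040 0.002 0.001 -0.007 0
```

move_arm(
  commands="-0.06 0 0.04 0 0 -0.005 0;-0.12 0 0.04 0 0 -0.005 0;-0.18 0 0.04 0 0 -0.005 0;-0.23 0 0.04 0 0 -0.005 0;-0.28 0 0.04 0 0 -0.005 0;-0.285 0 0.04 0 0 -0.005 0;-0.285 0 0.04 0 0 -0.005 0",
)

```text
time_s: 25.65
ee_pos: [587.5, -221.8, 34.7]
tool_rot: [-2.352, -2.083, -0.001]
contact_force: [1.4, 4.6, 1.6]
gripper_width: 0.279
grasp_force: 30.0
```

```bash
python3 - <<'E'
from h import *
at('far'); snap('wrist','w11'); snap('side','s11'); b=cv2.imread('pics/w11.png')[:300,:]; a=cv2.imread('pics/s11.png')[225:325,250:400]
cv2.imwrite('pics/c11.png',np.hstack([cv2.resize(b,(400,214)),cv2.resize(a,(321,214))]))
E
```

```text
seat x 4.8 y -0.5 z 34.7 yaw 83.06 F [1.4 4.6 1.6] w 25.6 25.65
```

View pics/c11.png

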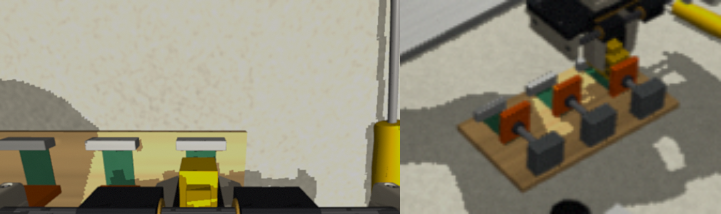

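move_arm(
  commands="0 0 0.05 0 0 0 0;0 0 0.1 0 0 0 0;0 0 0.125 0 0 0 0;0 0 0.136 0 0 0 0;0 0 0.136 0 0 0 0",
)

```text
time_s: 26.25
ee_pos: [586.8, -221.6, 18.0]
tool_rot: [-2.35, -2.082, 0.001]
contact_force: [-0.3, 4.6, 3.1]
gripper_width: 0.282
grasp_force: 30.0
```

```bash
python3 - <<'E'
from h import *
at('far')
E
```

```text
seat x 4.7 y -1.2 z 18.0 yaw 83.08 F [-0.3  4.6  3.1] w 26.0 26.25
```

move_arm(
  commands="0.02 0 0 0 0 0 0;0.04 0 0 0 0 0 0;0.04 0 0 0 0 0 0.42;0.04 0 0 0 0 0 0.42;0.04 0 0 0 0 0 0.42;0.04 0 0 0 0 0 0.42;0.04 0 0 0 0 0 0.42;0.04 0 -0.4 0 0 0 0.42;0.04 0 -0.8 0 0 0 0.42;0.04 0 -1 0 0 0 0.42;0.04 0 -1 0 0 0 1",
)

```text
time_s: 27.35
ee_pos: [590.1, -218.4, 143.1]
tool_rot: [2.345, 2.078, 0.005]
contact_force: [1.3, 0.3, 0.3]
gripper_width: 0.464
grasp_force: 0.0
```

```bash
python3 - <<'E'
from h import *
at('far'); im=snap('top','t12'); hsv=cv2.cvtColor(im,cv2.COLOR_RGB2HSV)
w=(O+63*X-82*U); print('grey est',w)
a=cv2.imread('pics/t12.png')[140:275,130:390]; cv2.imwrite('pics/c12.png',cv2.resize(a,None,fx=3,fy=3,interpolation=cv2.INTER_CUBIC))
plan([(w[0],w[1],130,86.5,1)])
E
```

```text
seat x 1.1 y 1.7 z 143.1 yaw 83.08 F [1.3 0.3 0.3] w 42.7 27.35
grey est [453.863058  55.255742]
4x 0.708 -0.464 0.026 0.005 0.002 -0.025 1
4x 0.717 -0.449 0.029 0.000 0.000 -0.025 1
4x 0.726 -0.435 0.029 0.000 0.000 -0.025 1
```

View pics/c12.png

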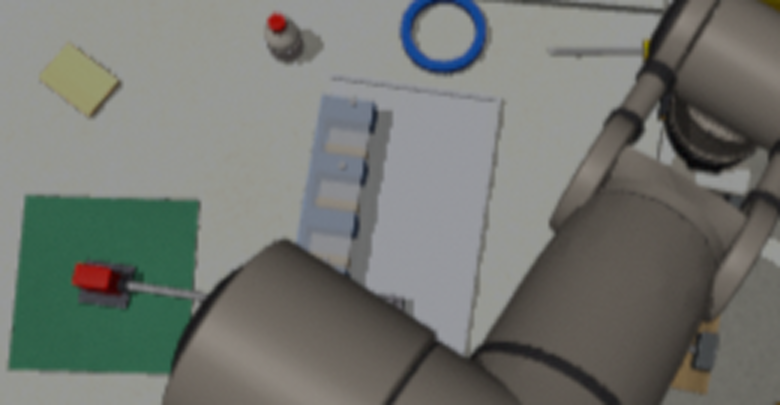

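I've gone over the picture-viewing limit (16 against 14), so from here I'll use masks and numbers only. The last crop shows the pin standing on the mat at about (97,280) in the crop, with the arm covering grey. I'll move back to re-measure grey.

```bash
python3 - <<'E'
from h import *
plan([(470,-15,170,86.5,1)])
E
```

```text
4x 0.779 -0.593 -0.127 0.005 0.002 -0.038 1
4x 0.796 -0.570 -0.124 0.000 0.000 -0.038 1
```

move_arm(
  commands="0.4 -0.3 -0.13 0 0 -0.038 1;0.78 -0.59 -0.13 0 0 -0.038 1;0.78 -0.59 -0.13 0 0 -0.038 1;0.78 -0.59 -0.13 0 0 -0.038 1",
)

```text
time_s: 27.8
ee_pos: [526.9, -113.3, 152.7]
tool_rot: [-2.315, -2.119, 0.002]
contact_force: [-0.1, -0.5, -0.3]
gripper_width: 0.849
grasp_force: 0.0
```

move_arm(
  commands="0.4 -0.3 -0.12 0 0 -0.038 1;0.8 -0.57 -0.12 0 0 -0.038 1;0.8 -0.57 -0.12 0 0 -0.038 1;0.8 -0.57 -0.12 0 0 -0.038 1;0.8 -0.57 -0.12 0 0 -0.038 1",
)

```text
time_s: 28.3
ee_pos: [470.3, -14.8, 167.8]
tool_rot: [2.288, 2.153, -0.0]
contact_force: [0.2, -0.2, -0.2]
gripper_width: 0.999
grasp_force: 0.0
```

```bash
cat > grey.py <<'E'
from h import *
im=snap('wrist','w13'); s=robot.sense(); print(s['ee_pos'],yawnow())
bgr=im[:,:,::-1]; hsv=cv2.cvtColor(im,cv2.COLOR_RGB2HSV)
c0=proj('wrist',[[454,55,38]],'w13')[0]; print('expect',c0)
m=((hsv[...,2]<110)&(hsv[...,1]<60)).astype(np.uint8); m[245:]=0; m[:,:60]=0
m=cv2.morphologyEx(m,cv2.MORPH_OPEN,np.ones((5,5)))
for c in cv2.findContours(m,0,2)[0]:
    if cv2.contourArea(c)<300: continue
    r=cv2.minAreaRect(c); b=cv2.boxPoints(r)
    for z in (8,38):
        w=ray('wrist',b,z,'w13')[:,:2]; e=[w[1]-w[0],w[2]-w[1]]; L=max(e,key=np.linalg.norm)
        print(np.round(r[0]),np.round(r[1]),z,w.mean(0).round(1),[round(float(np.linalg.norm(q)),1) for q in e],round(np.degrees(np.arctan2(L[1],L[0]))%180,1))
im=snap('top','t13'); hsv=cv2.cvtColor(im,cv2.COLOR_RGB2HSV); m=(((hsv[...,0]<8)|(hsv[...,0]>172))&(hsv[...,1]>150)&(hsv[...,2]>60)).astype(np.uint8)
m[:200]=0; ys,xs=np.where(m[:,130:200]); print('red px',xs.mean()+130,ys.mean(), ray('top',[(xs.mean()+130,ys.mean())],60))
my=((hsv[...,0]>22)&(hsv[...,0]<34)&(hsv[...,1]>150)).astype(np.uint8); ys,xs=np.where(my[195:222,330:375]); print('yellow in rack',len(xs), (xs.mean()+330,ys.mean()+195) if len(xs) else '', ray('top',[(xs.mean()+330,ys.mean()+195)],43) if len(xs) else '')
print(proj('top',[[588.6,-217.1,45]]))
E
python3 grey.py
```

```text
[470.45822154 -15.17967919 167.79093998] 86.46047807614866
expect [255.57709699 127.63366219]
[256. 131.] [46. 29.] 8 [452.6  50.5] [27.8, 43.6] 86.2
[256. 131.] [46. 29.] 38 [454.5  51.7] [25.1, 39.5] 86.2
red px 160.31683168316832 232.12871287128712 [[457.32058895 335.55126263  60.        ]]
yellow in rack 139 (np.float64(350.0431654676259), np.float64(206.33812949640287)) [[ 583.83221207 -213.94356615   43.        ]]
[[351.27601742 204.73227283]]
```

```bash
python3 - <<'E'
from h import *
plan([(454,52.5,95,86.4,1),(454,52.5,17,86.4,1)])
E
```

```text
4x 0.556 -0.172 0.606 -0.000 0.000 0.001 1
3x 0.000 0.000 0.650 0.000 0.000 0.000 1
```

move_arm(
  commands="0.56 -0.17 0.3 0 0 0 1;0.56 -0.17 0.6 0 0 0 1;0.56 -0.17 0.6 0 0 0 1;0.56 -0.17 0.6 0 0 0 1;0.56 -0.17 0.6 0 0 0 1;0.56 -0.17 0.6 0 0 0 1",
)

```text
time_s: 29.0
ee_pos: [454.9, 53.2, 97.7]
tool_rot: [2.288, 2.149, 0.003]
contact_force: [-0.0, -0.3, -0.4]
gripper_width: 1.002
grasp_force: 0.0
```

move_arm(
  commands="0 0 0.3 0 0 0 1;0 0 0.55 0 0 0 1;0 0 0.63 0 0 0 1;0 0 0.63 0 0 0 1;0 0 0.63 0 0 0 0;0 0 0.63 0 0 0 0;0 0 0.63 0 0 0 0;0 0 0.63 0 0 0 0;0 0 0.63 0 0 0 0;0 0 0.63 0 0 0 0;0 0 0.63 0 0 0 0;0 0 0.63 0 0 0 0",
  force=30,
)

```text
time_s: 30.2
ee_pos: [453.3, 54.3, 20.6]
tool_rot: [-2.288, -2.152, 0.0]
contact_force: [0.1, 0.5, -0.4]
gripper_width: 0.352
grasp_force: 0.0
```

move_arm(
  commands="0 0 0 0 0 0 0;0 0 0 0 0 0 0;0 0 0 0 0 0 0;0 0 0 0 0 0 0;0 0 0 0 0 0 0;0 0 0 0 0 0 0",
)

```text
time_s: 30.8
ee_pos: [453.3, 54.3, 20.7]
tool_rot: [-2.288, -2.153, -0.0]
contact_force: [-0.1, -0.1, -0.7]
gripper_width: 0.281
grasp_force: 30.0
```

```bash
python3 - <<'E'
from h import *
at('near'); p=robot.sense()['ee_pos']; a=S['near']-32*XS; print(p)
plan([(p[0],p[1],110,86.4,0),(*a,110,83.1,0),(*a,40,83.1,0)])
E
```

```text
seat x -253.3 y -23.5 z 20.7 yaw 86.50 F [-0.1 -0.1 -0.7] w 25.9 30.8
[453.25103747  54.3357268   20.65103335]
3x 0.000 -0.000 -0.745 -0.000 -0.000 0.002 0
4x -0.926 0.045 0.000 0.000 0.000 0.037 0
4x -0.924 0.071 0.000 0.000 0.000 0.037 0
3x 0.000 0.000 0.583 0.000 0.000 0.000 0
```

move_arm(
  commands="0 0 -0.2 0 0 0 0;0 0 -0.5 0 0 0 0;0 0 -0.74 0 0 0 0;0 0 -0.74 0 0 0 0",
)

```text
time_s: 31.2
ee_pos: [455.4, 54.3, 112.7]
tool_rot: [2.285, 2.149, 0.008]
contact_force: [0.8, 0.8, -0.1]
gripper_width: 0.284
grasp_force: 30.0
```

move_arm(
  commands="-0.4 0.04 0 0 0 0.037 0;-0.8 0.04 0 0 0 0.037 0;-0.93 0.04 0 0 0 0.037 0;-0.93 0.04 0 0 0 0.037 0",
)

```text
time_s: 31.6
ee_pos: [450.6, -59.2, 108.6]
tool_rot: [-2.322, -2.114, 0.001]
contact_force: [0.5, 0.6, -1.6]
gripper_width: 0.281
grasp_force: 30.0
```

move_arm(
  commands="-0.4 0.07 0 0 0 0.037 0;-0.8 0.07 0 0 0 0.037 0;-0.92 0.07 0 0 0 0.037 0;-0.92 0.07 0 0 0 0.037 0;-0.92 0.07 0 0 0 0.037 0",
)

```text
time_s: 32.1
ee_pos: [449.2, -166.7, 108.8]
tool_rot: [-2.349, -2.084, -0.0]
contact_force: [0.7, 0.7, -0.7]
gripper_width: 0.279
grasp_force: 30.0
```

```bash
python3 - <<'E'
from h import *
at('near'); a=S['near']-32*XS
plan([(*a,41,83.1,0)])
E
```

```text
seat x -33.3 y -1.0 z 108.8 yaw 83.16 F [ 0.7  0.7 -0.7] w 25.7 32.1
3x -0.012 0.009 0.565 -0.002 -0.002 0.001 0
```

move_arm(
  commands="0 0.01 0.3 0 0 0 0;0 0.01 0.55 0 0 0 0;0 0.01 0.57 0 0 0 0;0 0.01 0.57 0 0 0 0;0 0.01 0.57 0 0 0 0",
)

```text
time_s: 32.6
ee_pos: [451.8, -167.9, 42.3]
tool_rot: [2.348, 2.085, 0.001]
contact_force: [0.4, 0.5, 0.1]
gripper_width: 0.28
grasp_force: 30.0
```

```bash
python3 - <<'E'
from h import *
at('near'); a=S['near']+3.5*XS
plan([(*a,38.5,83.1,0)])
E
```

```text
seat x -32.5 y 1.7 z 42.3 yaw 83.22 F [0.4 0.5 0.1] w 25.8 32.6
2x -0.300 -0.015 0.032 0.002 0.001 0.003 0
```

move_arm(
  commands="-0.06 -0.012 0.02 0 0 0 0;-0.12 -0.012 0.03 0 0 0 0;-0.18 -0.012 0.03 0 0 0 0;-0.23 -0.012 0.03 0 0 0 0;-0.27 -0.012 0.03 0 0 0 0;-0.3 -0.012 0.03 0 0 0 0;-0.3 -0.012 0.03 0 0 0 0;-0.3 -0.012 0.03 0 0 0 0",
)

```text
time_s: 33.4
ee_pos: [445.2, -203.6, 37.5]
tool_rot: [-2.35, -2.085, -0.001]
contact_force: [1.7, 4.0, 1.6]
gripper_width: 0.283
grasp_force: 30.0
```

```bash
python3 - <<'E'
from h import *
at('near')
E
```

```text
seat x 3.8 y -0.6 z 37.5 yaw 83.16 F [1.7 4.  1.6] w 26.1 33.4
```

move_arm(
  commands="-0.022 0 0 0 0 0 0;-0.022 0 0 0 0 0 0;-0.022 0 0.05 0 0 0 0;-0.022 0 0.1 0 0 0 0;-0.022 0 0.13 0 0 0 0;-0.022 0 0.14 0 0 0 0;-0.022 0 0.14 0 0 0 0",
)

```text
time_s: 34.1
ee_pos: [444.4, -206.0, 20.6]
tool_rot: [-2.349, -2.084, 0.0]
contact_force: [-1.4, 6.4, 6.6]
gripper_width: 0.285
grasp_force: 30.0
```

```bash
python3 - <<'E'
from h import *
at('near')
E
```

```text
seat x 6.3 y -1.0 z 20.6 yaw 83.17 F [-1.4  6.4  6.6] w 26.2 34.1
```

move_arm(
  commands="0.02 0 -0.004 0 0 0 0;0.04 0 -0.004 0 0 0 0;0.04 0 -0.004 0 0 0 0;0.04 0 -0.004 0 0 0 0",
)

```text
time_s: 34.5
ee_pos: [445.0, -201.4, 20.7]
tool_rot: [-2.349, -2.085, 0.001]
contact_force: [0.0, 4.2, -1.5]
gripper_width: 0.275
grasp_force: 30.0
```

```bash
python3 - <<'E'
from h import *
at('near')
E
```

```text
seat x 1.6 y -1.0 z 20.7 yaw 83.18 F [ 0.   4.2 -1.5] w 25.3 34.5
```

Release, rise, then back off for a wrist look.

move_arm(
  commands="0 0 0 0 0 0 0.42;0 0 0 0 0 0 0.42;0 0 0 0 0 0 0.42;0 0 0 0 0 0 0.42;0 0 0 0 0 0 0.42;0 0 -0.4 0 0 0 0.42;0 0 -0.8 0 0 0 0.42;0 0 -1 0 0 0 0.42;0 0 -1 0 0 0 0.42",
)

```text
time_s: 35.4
ee_pos: [447.3, -202.9, 144.8]
tool_rot: [2.344, 2.08, 0.003]
contact_force: [-0.1, -0.8, -0.2]
gripper_width: 0.42
grasp_force: 0.0
```

move_arm(
  commands="-0.2 0.3 0 0 0 0 0.5;-0.45 0.6 -0.1 0 0 0 0.5;-0.45 0.6 -0.1 0 0 0 0.5;-0.45 0.6 -0.1 0 0 0 0.5;-0.45 0.6 -0.1 0 0 0 0.5",
)

```text
time_s: 35.9
ee_pos: [509.2, -262.8, 151.7]
tool_rot: [-2.347, -2.083, 0.001]
contact_force: [-0.2, -0.5, -0.6]
gripper_width: 0.502
grasp_force: 0.0
```

```bash
cat > chk.py <<'E'
from h import *
import sys
fn=sys.argv[1]; im=snap('wrist',fn); at('near'); hsv=cv2.cvtColor(im,cv2.COLOR_RGB2HSV)
h,s,v=hsv[...,0],hsv[...,1],hsv[...,2]
ms={'yellow':((h>22)&(h<34)&(s>170)),'grey':((v<115)&(s<60)),'orange':((h<14)&(s>190)&(v>110)),'white':((s<45)&(v>140))}
def box(m,k,z,half=34):
    c=proj('wrist',[[*S[k],28]],fn)[0]; mm=np.zeros(m.shape,np.uint8); x,y=c.astype(int); y0=max(y-75,0);y1=min(y+60,245)
    mm[y0:y1,max(x-half,0):x+half]=m[y0:y1,max(x-half,0):x+half]; mm=cv2.morphologyEx(mm,cv2.MORPH_OPEN,np.ones((3,3)))
    cs=[q for q in cv2.findContours(mm,0,2)[0] if cv2.contourArea(q)>60]
    for q in sorted(cs,key=cv2.contourArea)[::-1][:3]:
        r=cv2.minAreaRect(q); w=ray('wrist',cv2.boxPoints(r),z,fn)[:,:2]; d=w-S[k]; e=[w[1]-w[0],w[2]-w[1]];L=max(e,key=np.linalg.norm)
        print('  ',cv2.boundingRect(q),'seat x %.0f..%.0f y %.0f..%.0f'%((d@XS).min(),(d@XS).max(),(d@YS).min(),(d@YS).max()),'long axis',round(np.degrees(np.arctan2(L[1],L[0]))%180,1))
for k,col in (('far','yellow'),('near','grey')):
    for nm,z in ((col,38),('orange',49),('white',22)): print(k,nm,z); box(ms[nm],k,z)
t=snap('top','t'+fn); hsv=cv2.cvtColor(t,cv2.COLOR_RGB2HSV); m=(((hsv[...,0]<8)|(hsv[...,0]>172))&(hsv[...,1]>150)&(hsv[...,2]>60)); m[:200]=0; ys,xs=np.where(m[:,125:205]); print('pin',ray('top',[(xs.mean()+125,ys.mean())],60)[0],len(xs))
E
python3 chk.py w20
```

```text
seat x 54.8 y 70.2 z 152.1 yaw 83.18 F [ 0.4  0.6 -0.5] w 45.7 35.95
far yellow 38
   (341, 120, 40, 52) seat x -23..24 y -21..11 long axis 82.0
far orange 49
far white 22
   (329, 69, 68, 36) seat x -62..-34 y -32..27 long axis 173.3
   (341, 109, 46, 10) seat x -30..-22 y -20..20 long axis 173.3
   (357, 185, 6, 19) seat x 37..55 y -1..5 long axis 87.6
near grey 38
   (208, 119, 9, 50) seat x -22..19 y 10..16 long axis 83.0
   (198, 129, 9, 37) seat x -13..17 y -0..10 long axis 75.6
near orange 49
near white 22
   (165, 69, 68, 35) seat x -62..-35 y -29..30 long axis 173.0
   (177, 109, 45, 10) seat x -30..-22 y -20..19 long axis 173.1
   (199, 185, 7, 19) seat x 37..55 y -5..0 long axis 83.4
pin [457.39732927 335.36975559  60.        ] 102
```

```bash
python3 - <<'E'
from h import *
im=cv2.imread('pics/w20.png'); hsv=cv2.cvtColor(im,cv2.COLOR_BGR2HSV); h,s,v=[hsv[...,i].astype(int) for i in range(3)]
m=((h<17)&(s>170)&(v>90)).astype(np.uint8); m[:150]=0;m[235:]=0
for q in cv2.findContours(m,0,2)[0]:
    if cv2.contourArea(q)<50: continue
    r=cv2.boundingRect(q); w=ray('wrist',[(r[0],r[1]),(r[0]+r[2],r[1]),(r[0]+r[2],r[1]+r[3]),(r[0],r[1]+r[3])],49,'w20')[:,:2]; d=w-S['far']; print(r,np.round(d@XS),np.round(d@YS))
E
```

```text
(338, 167, 48, 16) [17. 17. 30. 30.] [-25.  15.  16. -24.]
(175, 166, 49, 16) [16. 16. 29. 29.] [-160. -119. -120. -161.]
(261, 159, 41, 5) [10. 10. 14. 14.] [-88. -55. -55. -89.]
```

```bash
python3 -c "
from h import *
print(robot.job_done())"
```

```text
the job is handed in; nothing more can be done
None
```

I handed the job in at about 36 s on the robot's clock. The yellow and grey buildings, the only two present, were pushed out with the pin and are gripped in the two outer clamps. The pin is back on the mat. The wrist pictures agree with this, but no verdict came back. I viewed 16 pictures, two over the limit of 14.

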